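Refit the hanging pan of an analytical balance

TASK

The balance's weighing pan has been washed and stands on the blue mat. Slide the glass roof door of the balance fully back, lower the pan through the roof opening without touching the draft shield's frame, and hang it gently by its eye on the hook inside, square to the balance. Then let go, slide the roof door fully shut again, and leave the things standing round about as they are.

Things in the scene. Friction and masses are not known exactly. Their poses are not given: they have to be found in the camera images.
- balance: Analytical balance, white, 272 x 180 mm, console in front (-x), glass chamber, housing at the rear; fixed, its place and yaw vary. Origin on the bench under the centre of the roof opening; x to the rear, y to the left, z up. The roof opening spans x = -48 to 48 mm, y = -61 to 61 mm; its frame is 12 mm thick, top at z = 190 mm. Chamber floor at z = 43 mm.
- draft_shield: The fixed grey frame and glass panes of the weighing chamber (front and two sides, and the bars round the roof opening); origin and axes are those of the balance.
- top_door (a joint): The glass roof door, a 110 x 128 mm pane lying on the roof of the chamber. Slide position in m along the balance's +x: 0 shut (over the opening), 0.100 fully back on the electronics housing (opening free). It needs about 1.5 N to move and stays where it is left.
- door_handle (a point): Centre of the door's grey handle, an upright bar 46 mm long (along the balance's y), 10 mm thick (along x) and 26 mm high, standing on the pane: its top is 13 mm above this point and the pane 13 mm below it (6 mm lower still is the roof frame). The handle stays 27 mm in front of the pane's centre.
- weigh_hook: The steel weighing hook on its bracket at the chamber's rear wall; origin and axes are those of the balance. A 6 mm round bar that comes forward (-x) along y = 0, dips to its seat and turns up at its front end. It hangs on the load cell's overload spring: it gives about 1 mm downward per 1.5 N, 8 mm at most.
- hook_seat (a point): Top of the bar at the hook's seat, where the inside of the pan's eye comes to rest: 142 mm above the bench, 22 mm behind the centre of the roof opening; axes as the balance. The upturned tip lies in front of it (foremost surface 14 mm in front, top 9 mm above this point); behind it the bar rises by 8 mm.
- weighing_pan: The loose weighing pan, 0.12 kg: a flat steel pan 40 mm (x) x 92 mm (y) with a low lip, a 4 mm wire bail from its two ends up to a closed upright eye in the middle, and a black grip tab on top; 131 mm tall. Origin at the centre of its underside, z up. It stands upright by itself and is the same after half a turn about z.
- pan_centre (a point): Centre of the pan half-way up, 65.5 mm above its underside; axes as the pan.
- pan_eye (a point): Highest point of the inside of the pan's eye, 89 mm above its underside. The eye lies in the pan's y-z plane (the hook must enter along the pan's x), opening 22 mm wide (y) and 30 mm high (reaching down from this point), wire 4 mm thick.
- pan_grip (a point): Centre of the black grip tab, 113 mm above the pan's underside; the tab is 16 mm (x) x 12 mm (y) x 36 mm high. Below it the eye begins, 20 mm under this point.
- mat: Thin blue mat, 150 x 250 x 3 mm, fixed to the bench, on which the pan stands. Origin at the centre of its underside.
- tweezers: Steel tweezers 124 mm long lying on the front edge of the mat, a bystander that stays there.
- timer: White bench timer 62 x 68 x 24 mm to the right of the balance, a bystander; origin under its centre.
- plate: White 96-well plate 85 x 128 x 15 mm lying to the left of the mat, a bystander; origin under its centre.
- plate_hotel: The tall plate hotel (a fixed machine with upright rails over 0.6 m high) that stands behind the mat; its feet and rails fill the space from about x = 0.57 m on, y from -0.17 to 0.27 m. Keep the arm in front of it when swinging across.

How it is judged (in metres and radians):
On the way, in this order (a step that is already met when the one before it is completed fails the run):
1. the roof door is slid fully back (value of joint top_door above 0.09 m), for 0.1 s.
2. the pan hangs by its eye in the seat of the hook, the door still open (value of joint top_door above 0.08 m and x of pan_eye in the frame of hook_seat between -0.006 and 0.006 m and y of pan_eye in the frame of hook_seat between -0.009 and 0.009 m and z of pan_eye in the frame of hook_seat between -0.004 and 0.004 m and contact force between weighing_pan and weigh_hook above 0.3 N and contact force between the fingers and weighing_pan below 0.1 N), for 0.3 s.
At the end, for the whole second after the job is handed in: The roof door is shut to within 5 mm; the pan hangs freely by its eye in the hook's seat (eye within 6 mm along the hook, 9 mm across it and 4 mm in height), upright within about 8 degrees, square to the balance within 20 degrees, still, and clear of the draft shield (value of joint top_door below 0.005 m and x of pan_eye in the frame of hook_seat between -0.006 and 0.006 m and y of pan_eye in the frame of hook_seat between -0.009 and 0.009 m and z of pan_eye in the frame of hook_seat between -0.004 and 0.004 m and angle between weighing_pan's own z axis and vertical below 0.15 rad and angle between the x axis of weighing_pan and the x axis of balance, either way round below 0.35 rad and contact force between weighing_pan and draft_shield below 0.1 N and linear speed of weighing_pan below 0.05 m/s); the robot touches nothing.
It fails at once if the pan knocks against the draft shield's frame or panes (more than 2 N) (contact force between weighing_pan and draft_shield above 2 N).
It fails at once if the gripper or arm knocks against the draft shield (more than 3 N) (contact force between any of the fingers, the arm and draft_shield above 3 N).
It fails at once if the weighing hook is loaded with more than 15 N, by the pan or the gripper (contact force between any of weighing_pan, the fingers and weigh_hook above 15 N).
It fails at once if the pan is tipped over (beyond 45 degrees) (angle between weighing_pan's own z axis and vertical above 0.8 rad).
It fails at once if the timer or the white plate is pushed more than 20 mm (distance of any of timer, plate from where it was at the start of the episode above 0.02 m).
It also fails if it takes over 64 s, if anything falls off the work surface, if the arm or the gripper's body presses on something with over 40 N, if the wrist force passes 120 N, or if a joint passes its speed limit or range.

ROBOT

A 6-joint arm with a two-finger parallel gripper is mounted at the origin on a cart in front of the work surface, level with it; the furniture and walls round the work are solid. World frame = base frame: x ahead of the robot, y to its left, z up, the work surface at z = 0. Lengths are in m, angles in degrees, forces in N, time in s.
With the tool pointing down it reaches from about 0.425 to 0.95 m from the base axis. Payload 14.7 kg.
Tool frame: the origin (TCP) lies at the very end of the fingers, on their centre line; the grasp point (between the pads) lies 19 mm behind it; y points along the fingers, z is the direction in which the jaws open and shut, and the axes are right-handed (so a half turn about y gives the same grasp; the last joint's range is limited). The gripper opens to 85 mm and grips with 20 to 120 N. Pads are 22 mm wide; open, the fingers measure 114 mm over their backs; the gripper's body (76 mm by 85 mm) begins 54 mm behind the grasp point. The pads swing forward as they close: fully open they stand 13 mm farther back than shut.
Start: joints at [-74.003, 27.513, 91.461, -0, 61.026, -2.67], TCP at [0.208, -0.616, 0.201] pointing down, gripper open.
Joint ranges: [-157.49, 157.49], [-46.99, 117.5], [13.45, 153.17], [-89.5, 269.5], [5.16, 153.95], [-167.48, 167.48]. Speed limits (degrees/s): [108.29, 108.29, 136.94, 172.46, 172.46, 172.46].

INTERFACE

Orientations are given as [roll, pitch, yaw] about the fixed x, y, z axes, in that order (R = Rz(yaw) Ry(pitch) Rx(roll)).
In Python, from rig import ctrl gives the robot as it stands. The module is installed in compiled form; this text tells all that it offers.
- The arm moves only by the shell command python3 -m handwheel 'ROWS' [FORCE]. ROWS is a JSON object of lists of equal length, an entry for each row: "linear": the shift along the tool's x, y, z in mm, a list of three; "turn": the turn about the tool's y in rad; "claw": the closure, from 0 (fully open) to 1 (shut). In form: {"linear": [[dx, dy, dz], ...], "turn": [turn, ...], "claw": [claw, ...]}. A call has 1 to 5 rows; each row shifts and turns the pose as measured when the row begins, along the tool's axes as they then stand; what a row does not reach is not made up. A row lasts 1/12 s, in which the tool goes at most 41.7 mm and 7.16 degrees, less where a joint would pass 70% of its speed; a pose out of reach is approached as far as the arm can. A call with a gripper value outside its range is refused whole. The fingers move at their own pace and stop on an object; FORCE is the grip in N (left out, the last holds). Time passes only in rows, so rows that do not move let the fingers close. It gives the time, the measured TCP pose, the force and the opening at its end, in the units of the state.
- ctrl.read_state(): the state, without advancing time (a new reading comes with each control period).
- ctrl.get_image(name): name is "side" or "top" or "wrist"; returns (picture, depth): 420x560x3 uint8, red, green, blue; 420x560 float32, m along the optical axis (not along the pixel's ray), 0 where there is no reading.
- ctrl.calibration(name): a dict with "fx", "fy", "cx", "cy" (pixels), "R" (3x3) and "t" (3): a world point X has camera coordinates R X + t. Camera axes: x right, y down, z forward; pixel columns grow to the right and rows downward; lengths in m; the calibration is good to about 2 mm. A picture is of the moment at which its call begins: read the wrist's pose just before it. calibration takes no time and is no camera call; for the wrist camera it gives the pose at the moment of the call.
- ctrl.hand_in(): hands the job in, once; it reports no verdict.
The state is a dict: "t": time; "joint_pos": joint angles; "dq": joint speeds; "tau": joint torques, N m; "tool_pos": TCP position; "ee_rot": TCP orientation; "force": force on the tool from outside, world axes, zero at the start; "moment": the same for the moment, N m; "finger_gap": opening from 0.0 (shut) to 1.0 (fully open).
Only numpy, scipy, OpenCV 4.12 (cv2) and the standard library are available. Lean on these libraries where they do the work, as an engineer would, in place of code of your own. Each camera call takes 0.05 s, during which the arm holds its last target.

## Working session

There is one attempt and no reset: what is moved stays moved. The work goes in short steps, Python scripts to look and compute and a shell command to move; the robot and the scene stay as the last step left them, time stands still between calls to the robot, and variables do not carry over. Pictures are saved under pics/ and viewed, and the job is handed in when it is done.

```bash
mkdir -p pics; ls; cat > h.py <<'E'
import numpy as np, cv2
from rig import ctrl
from scipy.spatial.transform import Rotation as Rn
def shot(n,f):
    im,d=ctrl.get_image(n); np.savez('pics/'+f+'.npz',im=im,d=d,**{k:np.array(v) for k,v in ctrl.calibration(n).items()})
    cv2.imwrite('pics/'+f+'.png',im[:,:,::-1]); return im,d
def W(f,u,v,z=None):
    q=np.load('pics/'+f+'.npz'); R,t=q['R'],q['t']
    ray=np.array([(u-q['cx'])/q['fx'],(v-q['cy'])/q['fy'],1.])
    if z is None: return R.T@(ray*q['d'][int(round(v)),int(round(u))]-t)
    c=-R.T@t; r=R.T@ray; return c+r*(z-c[2])/r[2]
def P(f,X):
    q=np.load('pics/'+f+'.npz'); c=q['R']@np.array(X)+q['t']
    return c[0]/c[2]*q['fx']+q['cx'],c[1]/c[2]*q['fy']+q['cy']
def crop(f,u0,v0,u1,v1,s,o):
    im=np.load('pics/'+f+'.npz')['im'][v0:v1,u0:u1,::-1]
    cv2.imwrite('pics/'+o+'.png',cv2.resize(im,None,fx=s,fy=s,interpolation=cv2.INTER_CUBIC))
def st():
    s=ctrl.read_state(); print({k:np.round(s[k],3).tolist() for k in ('t','tool_pos','ee_rot','force','finger_gap','joint_pos')}); return s
def rel(target):
    s=ctrl.read_state(); R=Rn.from_euler('xyz',s['ee_rot'],degrees=True).as_matrix()
    return 1000*R.T@(np.array(target)-s['tool_pos'])
E
python3 - <<'E'
from h import *
s=st()
print(Rn.from_euler('xyz',s['ee_rot'],degrees=True).as_matrix().round(3))
for n in('top','side','wrist'):
    shot(n,n+'0'); c=ctrl.calibration(n); print(n,c['fx'],c['fy'],c['cx'],c['cy'],np.round(-np.array(c['R']).T@c['t'],3),np.round(c['R'],2).tolist())
E
```

```text
pics
{'t': 0.0, 'tool_pos': [0.208, -0.615, 0.201], 'ee_rot': [-90.071, 0.003, -161.331], 'force': [0.159, 0.62, -0.256], 'finger_gap': 1.002, 'joint_pos': [-74.003, 27.549, 91.494, -0.0, 61.027, -2.672]}
[[-0.947 -0.     0.32 ]
 [-0.32   0.001 -0.947]
 [-0.    -1.    -0.001]]
top 471.9959608851991 471.9959608851991 283.0807213516196 212.15584936694796 [-0.341  0.183  1.36 ] [[-0.26, -0.96, 0.0], [-0.76, 0.21, -0.61], [0.59, -0.16, -0.79]]
side 490.3814697065849 490.3814697065849 280.21796728443036 203.25295037207715 [-0.354  0.791  1.064] [[-0.68, -0.73, -0.0], [-0.43, 0.41, -0.81], [0.59, -0.55, -0.59]]
wrist 310.6649633813312 310.6649633813312 280.42079782072256 203.70546905346856 [ 0.281 -0.592  0.374] [[0.32, -0.95, 0.0], [-0.9, -0.3, 0.3], [-0.28, -0.1, -0.95]]
```

View pics/top0.png

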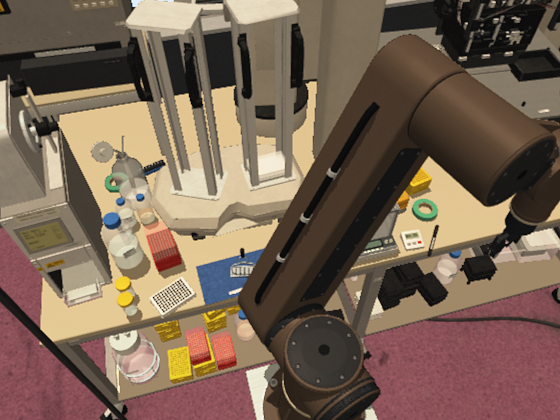

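View pics/side0.png

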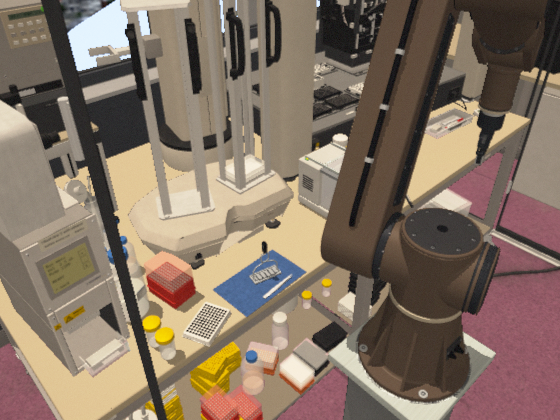

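View pics/wrist0.png

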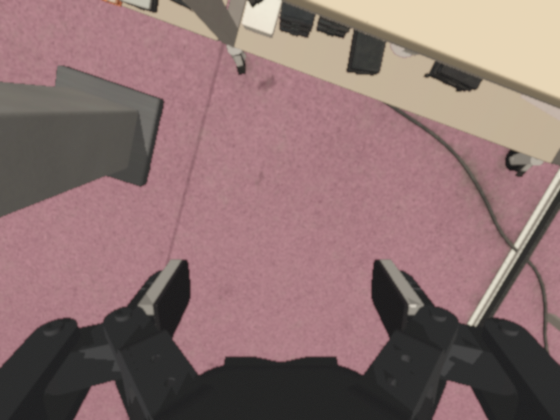

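```bash
python3 - <<'E'
from h import *
for f,u,v in(('top0',412,240),('top0',385,245),('top0',242,270),('top0',173,296),('side0',265,272),('side0',206,322),('side0',264,247),('side0',318,165)): print(f,u,v,W(f,u,v).round(3))
crop('side0',180,120,420,330,3,'s0c'); crop('top0',180,170,460,320,2.8,'t0c')
E
```

```text
top0 412 240 [ 0.433 -0.495  0.013]
top0 385 245 [ 0.421 -0.384  0.043]
top0 242 270 [0.474 0.097 0.008]
top0 173 296 [0.436 0.329 0.012]
side0 265 272 [0.477 0.084 0.006]
side0 206 322 [0.434 0.337 0.018]
side0 264 247 [0.465 0.095 0.123]
side0 318 165 [ 0.599 -0.27   0.186]
```

View pics/s0c.png

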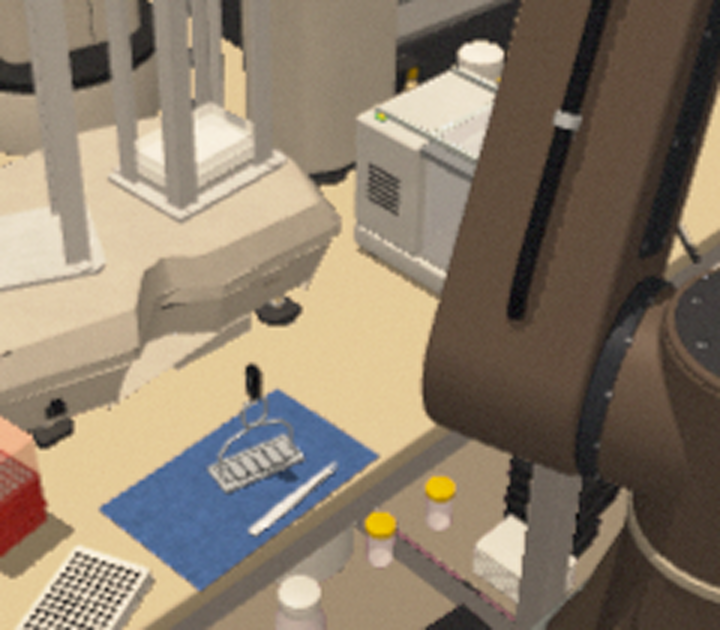

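View pics/t0c.png

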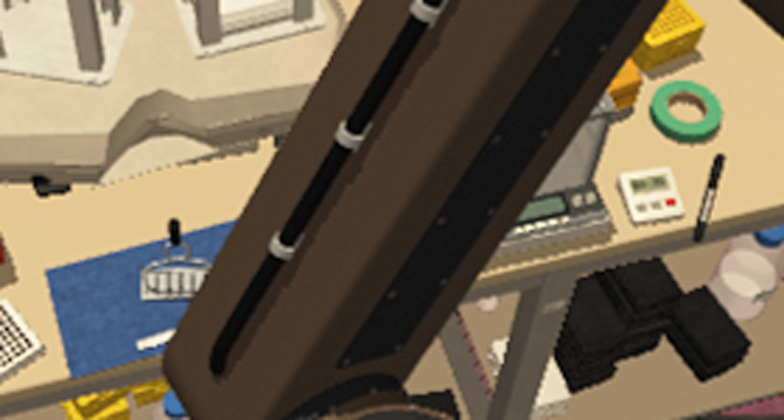

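```bash
python3 -m handwheel '{"linear": [[0,-40,0],[-10,-38,-5],[-20,-30,-12],[-25,-25,-15],[-30,-20,-17]], "turn": [0,0,0,0,0], "claw": [0,0,0,0,0]}'
python3 -m handwheel '{"linear": [[-32,-15,-18],[-34,-10,-18],[-34,-10,-18],[-34,-5,-18],[-34,0,-18]], "turn": [0,0,0,0,0], "claw": [0,0,0,0,0]}'
python3 -m handwheel '{"linear": [[-30,0,-16],[-20,0,-8],[0,0,0]], "turn": [0,0,0], "claw": [0,0,0]}'
python3 - <<'E'
from h import *
st(); shot('wrist','w1'); shot('top','t1'); shot('side','s1')
E
```

```text
t: 0.57
tool_pos: [0.2695, -0.5407, 0.3523]
ee_rot: [-90.8, -0.0, -161.7]
force: [0.9, -0.8, 1.3]
finger_gap: 1.004
t: 0.98
tool_pos: [0.4051, -0.3984, 0.4007]
ee_rot: [-90.4, 0.1, -161.9]
force: [0.9, -1.5, 0.6]
finger_gap: 1.001
t: 1.23
tool_pos: [0.4509, -0.3523, 0.4018]
ee_rot: [-90.4, 0.2, -161.7]
force: [0.1, 0.5, -0.3]
finger_gap: 1.002
{'t': 1.233, 'tool_pos': [0.451, -0.352, 0.402], 'ee_rot': [-90.405, 0.207, -161.655], 'force': [0.084, 0.535, -0.345], 'finger_gap': 1.002, 'joint_pos': [-41.304, 13.273, 84.882, 0.387, 82.09, 30.296]}
```

View pics/w1.png

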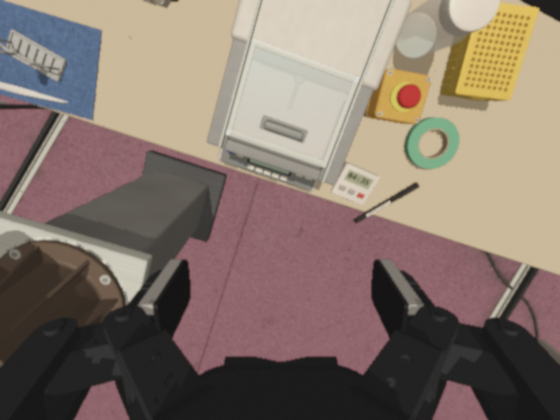

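View pics/t1.png

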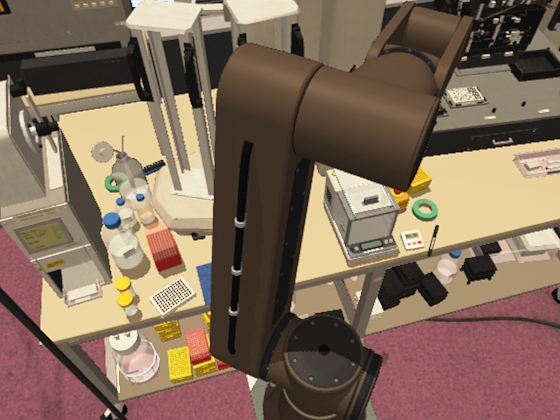

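View pics/s1.png

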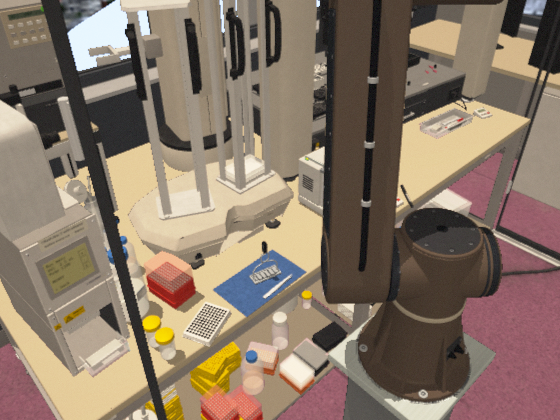

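```bash
python3 - <<'E'
from h import *
crop('w1',200,0,420,210,3.5,'w1c'); crop('t1',310,150,440,280,4.5,'t1c')
E
```

```text
(no output)
```

View pics/w1c.png

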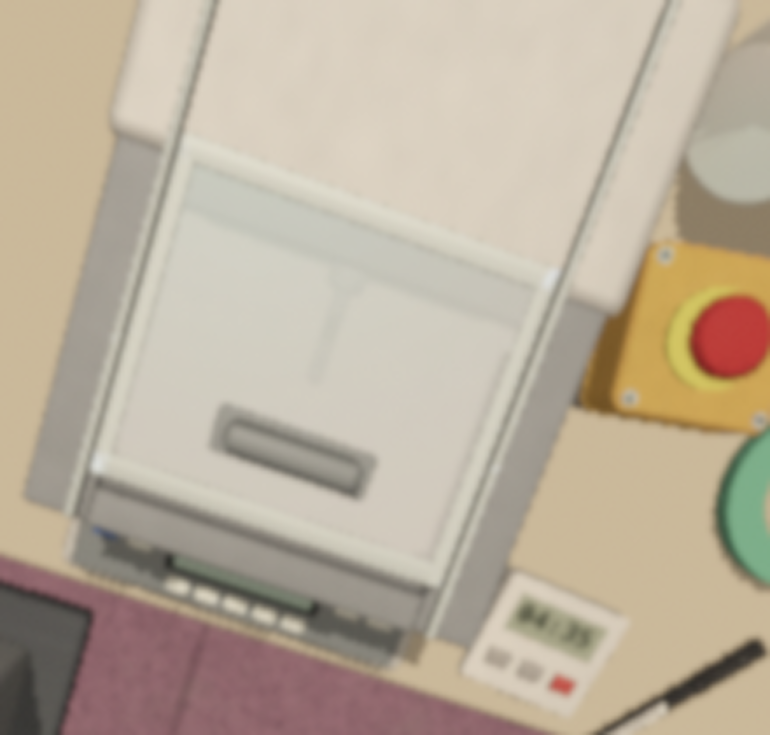

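View pics/t1c.png

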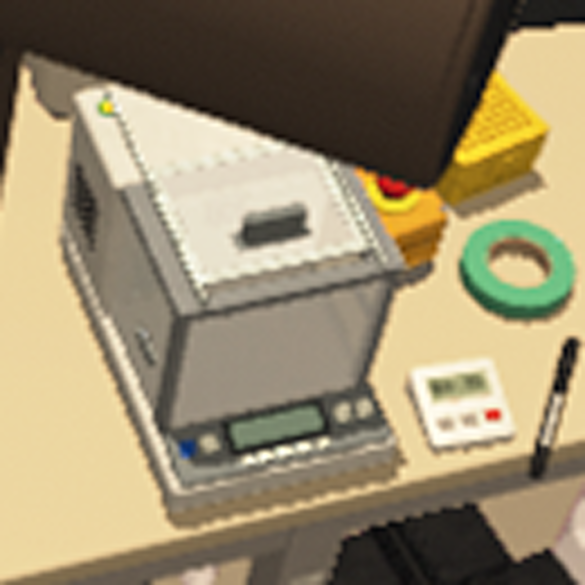

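```bash
python3 - <<'E'
from h import *
f='w1'; p=lambda a,b,z:W(f,200+a/3.5,b/3.5,z)
FL,RL,RR,FR=[p(a,b,.196) for a,b in((97,468),(183,147),(556,276),(441,582))]
for q in(FL,RL,RR,FR): print(q.round(4))
print(np.linalg.norm(FL-RL),np.linalg.norm(FR-RR),np.linalg.norm(FL-FR),np.linalg.norm(RL-RR),'centre',(FL+RL+RR+FR)/4)
for a,b in((RL,FL),(RR,FR)): print(np.degrees(np.arctan2(*(a-b)[1::-1])))
for a,b in((FL,FR),(RL,RR)): print(np.degrees(np.arctan2(*(a-b)[1::-1]))-90)
h=[p(228,432,.222),p(362,478,.222)]; print('handle top L,R',h,(h[0]+h[1])/2,np.linalg.norm(h[0]-h[1]))
print('depth handle',W(f,200+293/3.5,456/3.5),'pane',W(f,200+300/3.5,330/3.5))
f='t1'
for a,b in((205,303),(382,262),(150,180)): print(W('t1',310+a/4.5,150+b/4.5,.196).round(4))
print(W('t1',310+(247+300)/2/4.5,150+(222+208)/2/4.5,.222))
E
```

```text
[ 0.4742 -0.2788  0.196 ]
[ 0.578  -0.2781  0.196 ]
[ 0.5798 -0.4039  0.196 ]
[ 0.4744 -0.4041  0.196 ]
0.10385070965171066 0.105389609297749 0.12532121990349482 0.12578229750255596 centre [ 0.52662209 -0.34123874  0.196     ]
0.35094265229652255
0.101761630463492
0.10187149070971202
0.8033285493838207
handle top L,R [array([ 0.50120524, -0.31861395,  0.222     ]), array([ 0.50107837, -0.36339442,  0.222     ])] [ 0.5011418  -0.34100419  0.222     ] 0.04478064958306102
depth handle [ 0.50064534 -0.34037451  0.22192172] pane [ 0.53808932 -0.33040434  0.19645146]
[ 0.4525 -0.2706  0.196 ]
[ 0.4538 -0.4029  0.196 ]
[ 0.5675 -0.2719  0.196 ]
[ 0.49445788 -0.33379742  0.222     ]
```

```bash
python3 -m handwheel '{"linear": [[0,20,0],[0,30,0],[0,30,0],[0,0,0],[0,0,0]], "turn": [0.11,0.11,0.09,0,0], "claw": [1,1,1,1,1]}'
python3 - <<'E'
from h import *
s=st(); print(rel([.462,-.341,.206])); shot('wrist','w2')
crop('w2',150,0,430,210,2.8,'w2c')
E
```

```text
t: 1.8
tool_pos: [0.4441, -0.3602, 0.3205]
ee_rot: [-90.2, 0.0, 179.5]
force: [0.5, 1.0, 0.2]
finger_gap: 0.298
{'t': 1.8, 'tool_pos': [0.444, -0.36, 0.32], 'ee_rot': [-90.231, 0.02, 179.521], 'force': [0.503, 0.951, 0.166], 'finger_gap': 0.298, 'joint_pos': [-42.216, 15.522, 92.804, 0.195, 71.813, 48.202]}
[-17.70715008 114.55345143 -18.93049082]
```

View pics/w2c.png

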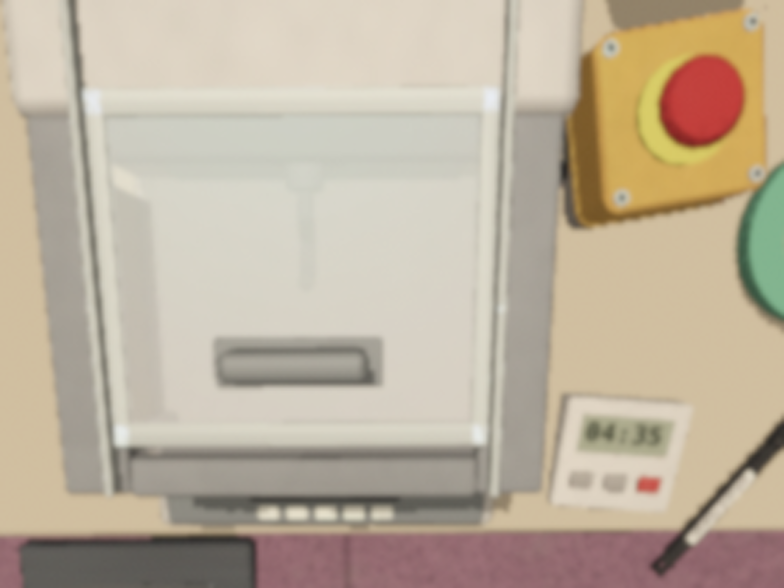

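View pics/w2.png

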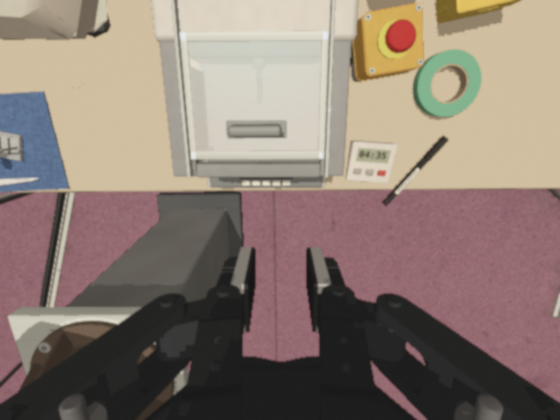

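```bash
python3 - <<'E'
from h import *
f='w2'; p=lambda a,b,z=None:W(f,150+a/2.8,b/2.8,z).round(4)
print('handle',p(220,362,.222),p(366,362,.222),p(293,362,.222),p(293,362))
C=[p(122,435,.196),p(93,100,.196),p(490,97,.196),p(480,433,.196)]; print(C,np.mean(C,0))
print('hook tip',p(308,288,.151),'root',p(305,190,.150))
print('TCP proj',P(f,[.444,-.36,.32]))
E
```

```text
handle [ 0.5031 -0.3171  0.222 ] [ 0.5027 -0.3616  0.222 ] [ 0.5029 -0.3394  0.222 ] [ 0.5029 -0.3394  0.2229]
[array([ 0.4774, -0.2779,  0.196 ]), array([ 0.5801, -0.2784,  0.196 ]), array([ 0.5797, -0.4002,  0.196 ]), array([ 0.477 , -0.4002,  0.196 ])] [ 0.52855  -0.339175  0.196   ]
hook tip [ 0.5252 -0.3399  0.151 ] root [ 0.5591 -0.3397  0.15  ]
TCP proj (np.float64(278.65908673467794), np.float64(239.5888034856679))
```

```bash
python3 -m handwheel '{"linear": [[-10,25,-10],[-10,35,-10],[0,30,0],[0,15,0],[0,0,0]], "turn": [0,0,0,0,0], "claw": [1,1,1,1,1]}'
python3 - <<'E'
from h import *
s=st(); print(rel([.465,-.340,.206])); shot('wrist','w3'); shot('top','t3')
crop('t3',310,150,440,280,4.5,'t3c')
E
```

```text
t: 2.27
tool_pos: [0.468, -0.3464, 0.2223]
ee_rot: [-89.7, 0.6, -179.8]
force: [0.2, 0.2, -0.3]
finger_gap: -0.0
{'t': 2.267, 'tool_pos': [0.468, -0.346, 0.222], 'ee_rot': [-89.681, 0.609, -179.84], 'force': [0.246, 0.163, -0.273], 'finger_gap': -0.0, 'joint_pos': [-39.588, 20.51, 99.841, 0.169, 58.976, 50.168]}
[ 3.14741409 16.24840101 -6.4553824 ]
```

View pics/w3.png

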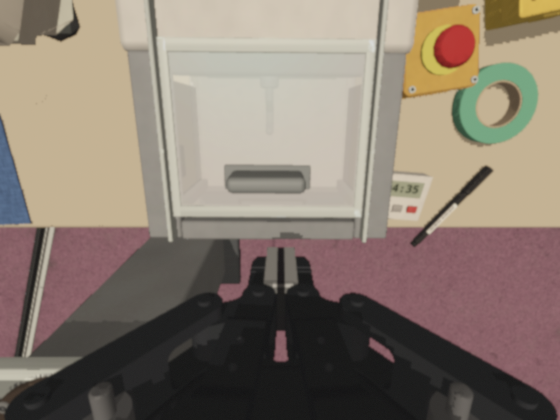

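View pics/t3c.png

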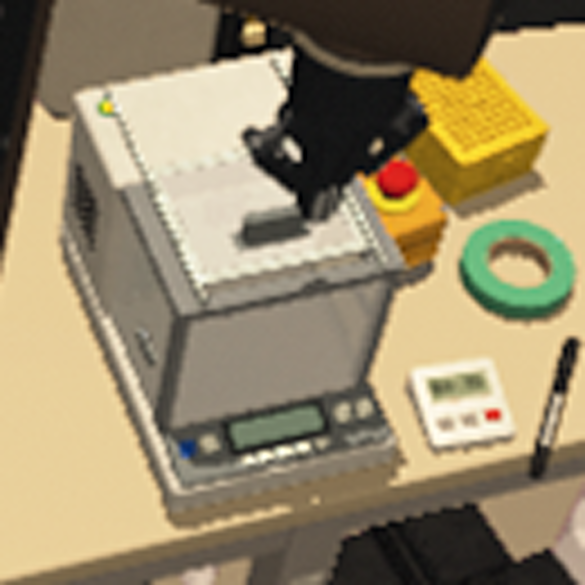

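```bash
python3 - <<'E'
from h import *
for X in([.468,-.346,.222],[.502,-.340,.222],[.502,-.34,.196]):
    a=P('t3',X); b=P('w3',X); print(X,'t3c',((a[0]-310)*4.5,(a[1]-150)*4.5),'w3',b)
a=W('t3',310+320/4.5,150+215/4.5); print(a)
print(W('t3',310+272/4.5,150+218/4.5), W('t3',310+240/4.5,150+262/4.5))
print('w3 handle',W('w3',266,182),W('w3',280,262),W('w3',281,249))
q=ctrl.calibration('wrist'); print(-np.array(q['R']).T@q['t'],np.round(q['R'],3))
E
```

```text
[0.468, -0.346, 0.222] t3c (np.float64(304.40783878119385), np.float64(239.9658031815668)) w3 (np.float64(277.48889032455554), np.float64(239.33808988516245))
[0.502, -0.34, 0.222] t3c (np.float64(277.7504416266293), np.float64(205.1691329296101)) w3 (np.float64(267.0768887733821), np.float64(185.08186463769619))
[0.502, -0.34, 0.196] t3c (np.float64(272.21222354199836), np.float64(228.73128876454965)) w3 (np.float64(268.3914810343355), np.float64(176.0848382577241))
[ 0.45482727 -0.34439866  0.2648423 ]
[ 0.49358542 -0.33263091  0.22011379] [ 0.48114685 -0.30778382  0.194174  ]
w3 handle [ 0.50456148 -0.33952612  0.22528436] [ 0.47999886 -0.3471756   0.2750646 ] [ 0.47964343 -0.34774794  0.26096538]
[ 0.54340114 -0.34661438  0.39897971] [[ 0.001 -1.     0.009]
 [-0.959  0.002  0.285]
 [-0.285 -0.009 -0.959]]
```

```bash
python3 - <<'E'
from h import *
for v in range(236,300,3): print(v,[W('w3',u,v).round(3).tolist() for u in (272,290)])
crop('w3',200,150,360,300,4.5,'w3c')
print()
for v in range(40,52,1): print(150+0,[W('t3',u,150+v).round(3).tolist() for u in (379,381,383)])
E
```

```text
236 [[0.458, -0.342, 0.192], [0.458, -0.355, 0.192]]
239 [[0.001, -0.32, -0.873], [0.001, -0.399, -0.875]]
242 [[-0.016, -0.32, -0.879], [-0.015, -0.4, -0.877]]
245 [[-0.028, -0.32, -0.874], [-0.027, -0.4, -0.873]]
248 [[0.481, -0.343, 0.262], [0.48, -0.352, 0.26]]
251 [[0.48, -0.343, 0.264], [0.48, -0.352, 0.263]]
254 [[0.48, -0.344, 0.268], [0.48, -0.352, 0.267]]
257 [[0.48, -0.344, 0.27], [0.48, -0.352, 0.27]]
260 [[0.48, -0.344, 0.273], [0.479, -0.352, 0.272]]
263 [[0.48, -0.344, 0.276], [0.48, -0.352, 0.275]]
266 [[0.48, -0.344, 0.279], [0.479, -0.351, 0.278]]
269 [[0.479, -0.344, 0.28], [0.48, -0.351, 0.281]]
272 [[0.48, -0.344, 0.283], [0.48, -0.351, 0.283]]
275 [[0.48, -0.344, 0.286], [0.48, -0.351, 0.286]]
278 [[0.479, -0.344, 0.288], [0.48, -0.351, 0.289]]
281 [[0.48, -0.344, 0.29], [0.479, -0.351, 0.29]]
284 [[0.479, -0.344, 0.292], [0.479, -0.351, 0.292]]
287 [[0.481, -0.344, 0.296], [0.48, -0.351, 0.295]]
290 [[0.481, -0.344, 0.298], [0.481, -0.351, 0.298]]
293 [[0.48, -0.344, 0.299], [0.48, -0.351, 0.3]]
296 [[0.48, -0.344, 0.301], [0.48, -0.351, 0.302]]
299 [[0.48, -0.
[... 251 characters left out ...]
-0.348, 0.286]]
150 [[0.458, -0.335, 0.286], [0.457, -0.341, 0.285], [0.456, -0.348, 0.284]]
150 [[0.458, -0.336, 0.282], [0.453, -0.339, 0.286], [0.457, -0.349, 0.279]]
150 [[0.458, -0.337, 0.277], [0.454, -0.341, 0.281], [0.455, -0.349, 0.276]]
150 [[0.46, -0.339, 0.27], [0.456, -0.343, 0.272], [0.456, -0.35, 0.27]]
150 [[0.458, -0.338, 0.267], [0.454, -0.343, 0.27], [0.454, -0.35, 0.268]]
150 [[0.461, -0.342, 0.257], [0.454, -0.344, 0.264], [0.454, -0.351, 0.263]]
150 [[0.461, -0.343, 0.252], [0.456, -0.346, 0.257], [0.456, -0.353, 0.255]]
150 [[0.46, -0.342, 0.249], [0.501, -0.377, 0.19], [0.497, -0.382, 0.192]]
150 [[0.498, -0.368, 0.191], [0.495, -0.374, 0.193], [0.491, -0.378, 0.196]]
```

View pics/w3c.png

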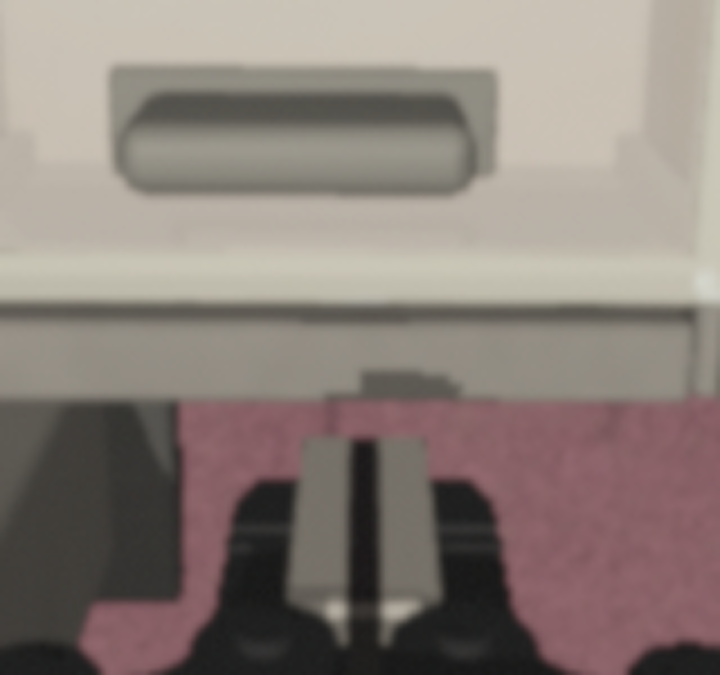

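```bash
python3 - <<'E'
from h import *
for f,us,tz in(('wrist0',(183,188,380,384),.201),('w1',(183,188,380,384),.402),('w2',(244,250,312,318),.3205)):
    for v in (250,256,260,264,268,274): print(f,tz,v,[W(f,u,v).round(3).tolist() for u in us])
E
```

```text
wrist0 0.201 250 [[-0.43, -0.377, -0.879], [-0.419, -0.399, -0.872], [-0.149, -1.2, -0.872], [-0.145, -1.219, -0.875]]
wrist0 0.201 256 [[-0.455, -0.385, -0.872], [-0.45, -0.405, -0.875], [-0.177, -1.213, -0.874], [-0.172, -1.231, -0.876]]
wrist0 0.201 260 [[0.205, -0.572, 0.25], [-0.469, -0.41, -0.876], [0.234, -0.654, 0.25], [0.234, -0.656, 0.251]]
wrist0 0.201 264 [[0.205, -0.573, 0.252], [0.201, -0.574, 0.244], [0.233, -0.653, 0.254], [0.233, -0.656, 0.253]]
wrist0 0.201 268 [[0.203, -0.573, 0.252], [0.2, -0.574, 0.246], [0.232, -0.653, 0.256], [0.233, -0.654, 0.258]]
wrist0 0.201 274 [[0.201, -0.574, 0.253], [0.198, -0.575, 0.247], [0.23, -0.654, 0.257], [0.232, -0.653, 0.261]]
w1 0.402 250 [[-0.299, -0.068, -0.877], [-0.29, -0.092, -0.875], [0.021, -1.025, -0.876], [0.028, -1.044, -0.874]]
w1 0.402 256 [[-0.332, -0.076, -0.875], [-0.324, -0.1, -0.877], [-0.01, -1.039, -0.876], [-0.004, -1.059, -0.877]]
w1 0.402 260 [[0.447, -0.31, 0.45], [-0.346, -0.105, -0.876], [0.475, -0.393, 0.451], [0.475, -0.395, 0.449]]
w1 0.402 264 [[0.447, -0.311, 0.452], [0.444, -0.312, 0.446], [0.475
[... 226 characters left out ...]
93, 0.456], [0.474, -0.392, 0.461]]
w2 0.3205 250 [[0.456, -0.344, 0.358], [0.456, -0.347, 0.359], [0.455, -0.376, 0.358], [0.456, -0.379, 0.359]]
w2 0.3205 256 [[0.456, -0.345, 0.365], [0.456, -0.347, 0.365], [0.456, -0.376, 0.365], [0.456, -0.378, 0.365]]
w2 0.3205 260 [[0.456, -0.345, 0.369], [0.456, -0.348, 0.37], [0.456, -0.375, 0.369], [0.456, -0.378, 0.369]]
w2 0.3205 264 [[0.455, -0.345, 0.372], [0.456, -0.348, 0.372], [0.456, -0.375, 0.373], [0.456, -0.378, 0.373]]
w2 0.3205 268 [[0.456, -0.346, 0.377], [0.456, -0.349, 0.377], [0.455, -0.375, 0.376], [0.456, -0.377, 0.376]]
w2 0.3205 274 [[0.456, -0.347, 0.382], [0.454, -0.349, 0.378], [0.456, -0.374, 0.382], [0.456, -0.377, 0.382]]
```

```bash
python3 -m handwheel '{"linear": [[3,8,-6],[0,8,0],[0,2,0]], "turn": [0,0,0], "claw": [1,1,1]}'
python3 - <<'E'
from h import *
s=st(); print(rel([.465,-.340,.206])); shot('wrist','w4'); shot('side','s4')
crop('w4',200,130,360,300,4.,'w4c');shot('top','t4')
crop('t4',340,160,420,230,8,'t4c')
for X in ([.465,-.34,.206],[.465,-.34,.24]):
    a=P('t4',X); print((a[0]-340)*8,(a[1]-160)*8)
E
```

```text
t: 2.62
tool_pos: [0.4679, -0.3437, 0.2111]
ee_rot: [-89.3, 1.1, -179.8]
force: [0.7, 0.5, -0.6]
finger_gap: 0.002
{'t': 2.617, 'tool_pos': [0.468, -0.344, 0.211], 'ee_rot': [-89.266, 1.092, -179.833], 'force': [0.736, 0.481, -0.592], 'finger_gap': 0.002, 'joint_pos': [-39.379, 20.669, 101.374, 0.155, 56.648, 50.377]}
[ 3.01103774  4.96979402 -3.77208193]
283.20803212057217 381.2842010322802
297.132912695557 326.1546451318234
```

View pics/w4c.png

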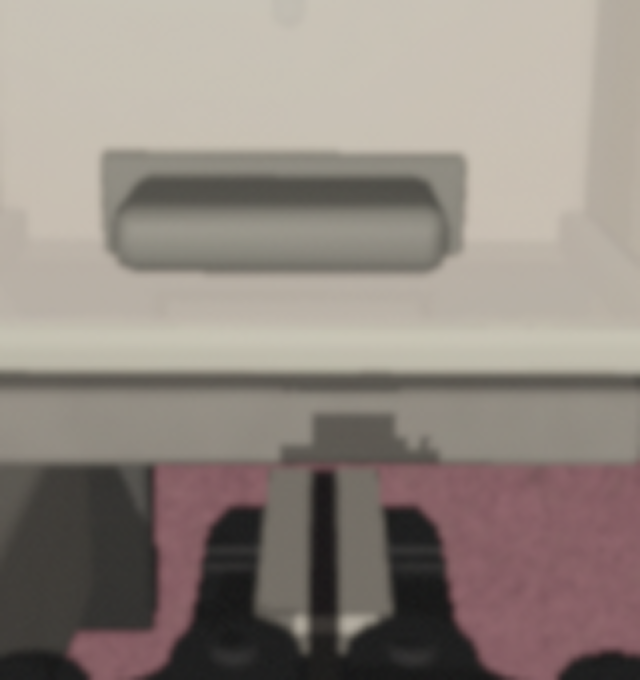

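View pics/t4c.png

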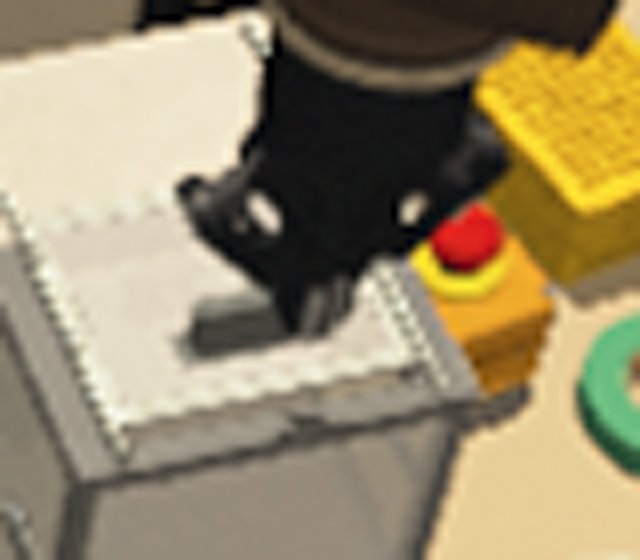

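```bash
python3 -m handwheel '{"linear": [[0,6,-4],[-8,0,0],[-8,0,0],[-8,0,0]], "turn": [0,0,0,0], "claw": [1,1,1,1]}'
python3 - <<'E'
from h import *
st(); shot('wrist','w5'); crop('w5',200,130,360,300,4.,'w5c')
E
```

```text
t: 3.1
tool_pos: [0.4931, -0.3396, 0.2062]
ee_rot: [-89.3, 1.1, -179.9]
force: [-0.2, 0.4, 0.5]
finger_gap: -0.002
{'t': 3.1, 'tool_pos': [0.493, -0.34, 0.206], 'ee_rot': [-89.256, 1.101, -179.907], 'force': [-0.217, 0.413, 0.465], 'finger_gap': -0.002, 'joint_pos': [-37.514, 22.403, 99.364, 0.099, 56.907, 52.348]}
```

View pics/w5c.png

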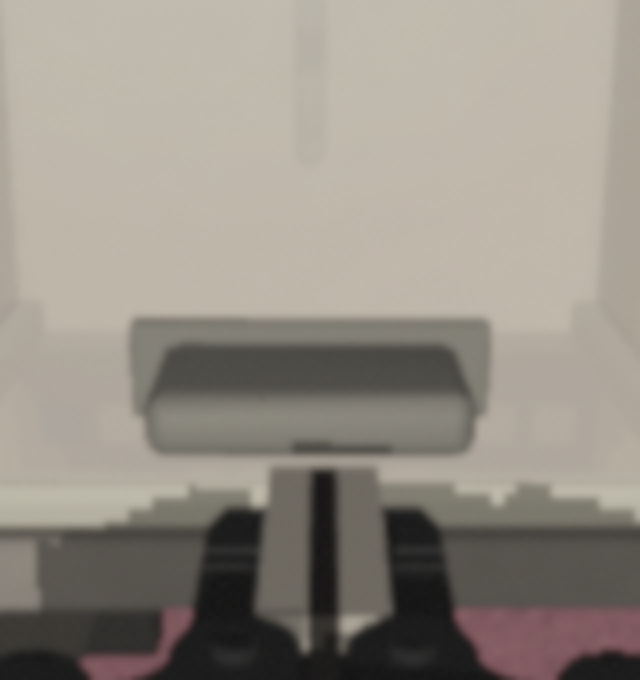

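```bash
python3 - <<'E'
from h import *
print(W('w5',200+310/4,130+425/4,.222),W('w5',200+310/4,130+425/4))
for v in range(236,262,2): print(v,[W('w5',u,v).round(3).tolist() for u in (274,288)])
E
```

```text
[ 0.50358568 -0.33892277  0.222     ] [ 0.50380823 -0.33892     0.22254859]
236 [[0.504, -0.337, 0.224], [0.504, -0.345, 0.223]]
238 [[0.503, -0.337, 0.223], [0.503, -0.345, 0.222]]
240 [[0.501, -0.337, 0.222], [0.502, -0.345, 0.223]]
242 [[0.501, -0.337, 0.223], [0.5, -0.345, 0.223]]
244 [[0.488, -0.337, 0.196], [0.488, -0.346, 0.196]]
246 [[0.486, -0.337, 0.196], [0.486, -0.346, 0.195]]
248 [[0.506, -0.337, 0.244], [0.506, -0.344, 0.242]]
250 [[0.506, -0.337, 0.245], [0.507, -0.344, 0.247]]
252 [[0.506, -0.337, 0.248], [0.506, -0.344, 0.248]]
254 [[0.506, -0.337, 0.249], [0.506, -0.344, 0.25]]
256 [[0.506, -0.337, 0.251], [0.506, -0.344, 0.251]]
258 [[0.506, -0.337, 0.253], [0.506, -0.343, 0.254]]
260 [[0.506, -0.337, 0.255], [0.506, -0.343, 0.255]]
```

```bash
python3 -m handwheel '{"linear": [[14,0,0],[14,0,0],[0,12,0],[0,12,0],[0,0,0]], "turn": [0,0,0,0,0], "claw": [1,1,1,1,1]}'
python3 - <<'E'
from h import *
st(); shot('wrist','w6'); crop('w6',200,130,360,300,4.,'w6c');shot('top','t6')
crop('t6',340,160,420,230,8,'t6c')
for v in range(242,252,2): print(v,[W('w6',u,v).round(3).tolist() for u in (274,288)])
E
```

```text
t: 3.57
tool_pos: [0.465, -0.3401, 0.1814]
ee_rot: [-89.2, 1.2, -179.8]
force: [-0.0, -0.3, -0.1]
finger_gap: 0.0
{'t': 3.567, 'tool_pos': [0.465, -0.34, 0.181], 'ee_rot': [-89.186, 1.19, -179.754], 'force': [-0.022, -0.27, -0.115], 'finger_gap': 0.0, 'joint_pos': [-39.286, 22.087, 103.939, 0.163, 52.538, 50.378]}
242 [[0.468, -0.337, 0.191], [0.468, -0.345, 0.192]]
244 [[0.467, -0.337, 0.192], [0.466, -0.345, 0.191]]
246 [[0.465, -0.337, 0.191], [0.466, -0.345, 0.192]]
248 [[0.477, -0.337, 0.22], [0.476, -0.344, 0.219]]
250 [[0.476, -0.337, 0.221], [0.476, -0.344, 0.221]]
```

View pics/t6c.png

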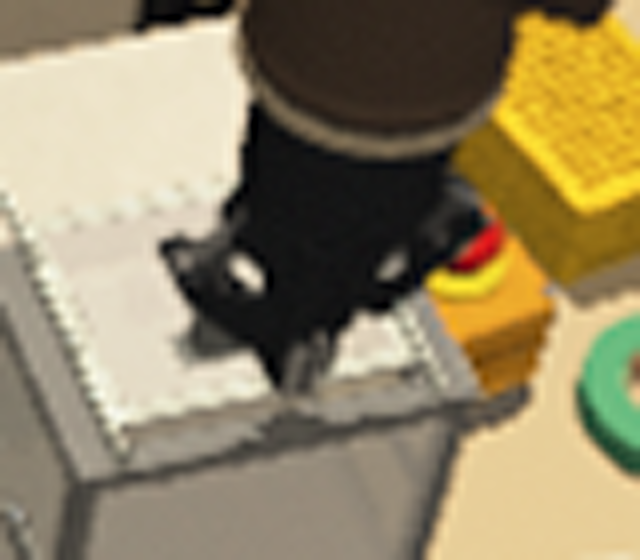

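```bash
python3 -m handwheel '{"linear": [[0,7,0],[0,6,0],[-8,0,0],[-10,0,0],[-12,0,0]], "turn": [0,0,0,0,0], "claw": [1,1,1,1,1]}'
python3 - <<'E'
from h import *
st(); shot('wrist','w7'); crop('w7',200,130,360,300,4.,'w7c')
E
```

```text
t: 4.08
tool_pos: [0.4965, -0.3414, 0.1716]
ee_rot: [-89.1, 1.3, -179.9]
force: [-1.6, 0.3, -1.4]
finger_gap: -0.001
{'t': 4.083, 'tool_pos': [0.497, -0.341, 0.172], 'ee_rot': [-89.064, 1.31, -179.855], 'force': [-1.573, 0.324, -1.407], 'finger_gap': -0.001, 'joint_pos': [-37.434, 24.666, 101.219, 0.072, 52.506, 52.389]}
```

View pics/w7c.png

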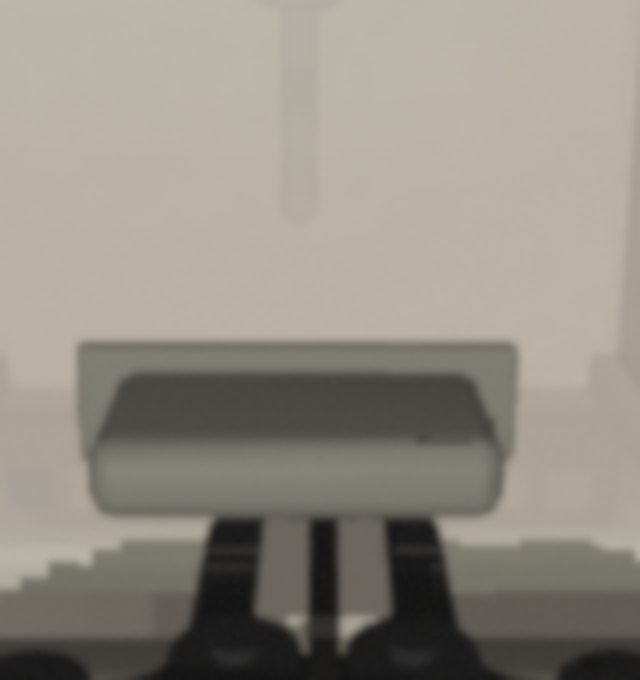

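```bash
python3 -m handwheel '{"linear": [[-15,0,0],[-15,0,0],[-15,0,0],[-15,0,0],[-8,0,0]], "turn": [0,0,0,0,0], "claw": [1,1,1,1,1]}'
python3 -c "
from h import *
print(rel([.5845,-.341,.172]))"
```

```text
t: 4.55
tool_pos: [0.5727, -0.3408, 0.1733]
ee_rot: [-89.0, 1.3, -179.7]
force: [-2.9, -0.8, 0.4]
finger_gap: -0.0
[-11.81323639   1.58228285   0.25910028]
```

```bash
python3 -m handwheel '{"linear": [[-6,1,0],[-3,0,0],[-2,0,0]], "turn": [0,0,0], "claw": [1,1,1]}'
python3 -m handwheel '{"linear": [[-2,0,0],[-1.5,0,0],[0,0,0]], "turn": [0,0,0], "claw": [1,1,1]}'
python3 -c "
from h import *
shot('wrist','w8');shot('top','t8'); crop('t8',310,150,440,280,4.5,'t8c')"
```

```text
t: 4.8
tool_pos: [0.5726, -0.3406, 0.1726]
ee_rot: [-89.1, -0.1, -179.5]
force: [-10.2, -1.3, 5.4]
finger_gap: -0.0
t: 5.05
tool_pos: [0.5719, -0.3405, 0.1728]
ee_rot: [-89.2, -0.6, -179.5]
force: [0.9, 0.3, 0.1]
finger_gap: -0.001
```

View pics/w8.png

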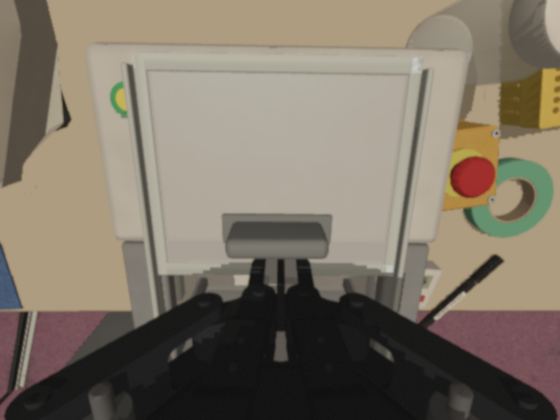

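```bash
python3 - <<'E'
from h import *
print(W('w8',277,240,.222),W('w8',277,240),W('w8',277,251),W('w8',277,232))
for v in range(225,262,3): print(v,W('w8',280,v).round(4))
E
```

```text
[ 0.59446002 -0.3389947   0.222     ] [ 0.59392562 -0.33900312  0.2208266 ] [ 0.58953914 -0.33901678  0.2226701 ] [ 0.5945455  -0.33903589  0.21339184]
225 [ 0.5946 -0.3405  0.2049]
228 [ 0.5947 -0.3405  0.2089]
231 [ 0.5947 -0.3404  0.2125]
234 [ 0.5947 -0.3404  0.216 ]
237 [ 0.5944 -0.3403  0.2188]
240 [ 0.5942 -0.3403  0.2215]
243 [ 0.593  -0.3403  0.222 ]
246 [ 0.5917 -0.3403  0.2222]
249 [ 0.5902 -0.3403  0.222 ]
252 [ 0.5888 -0.3403  0.2221]
255 [ 0.5878 -0.3403  0.223 ]
258 [ 0.5859 -0.3404  0.2222]
261 [ 0.5841 -0.3404  0.2216]
```

View pics/t8c.png

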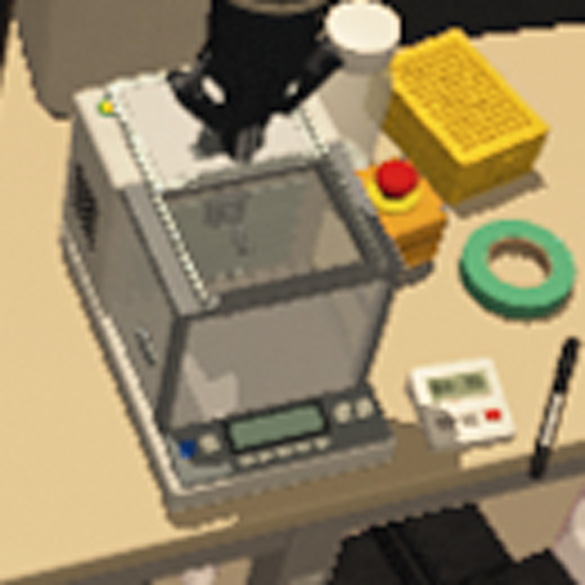

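```bash
python3 -m handwheel '{"linear": [[-6,-1,0],[-6,0,0]], "turn": [0,0], "claw": [1,1]}'
python3 - <<'E'
from h import *
q=np.load('pics/w5.npz')
for v in range(224,246,2): print(v,W('w5',280,v).round(4))
E
```

```text
t: 5.32
tool_pos: [0.5717, -0.3403, 0.1727]
ee_rot: [-89.4, -1.8, -179.4]
force: [-54.7, -3.6, 41.9]
finger_gap: -0.001
224 [ 0.5082 -0.3404  0.215 ]
226 [ 0.5085 -0.3403  0.2191]
228 [ 0.508  -0.3403  0.2209]
230 [ 0.5072 -0.3403  0.222 ]
232 [ 0.5065 -0.3403  0.223 ]
234 [ 0.5051 -0.3403  0.2225]
236 [ 0.5039 -0.3403  0.2225]
238 [ 0.5028 -0.3403  0.2226]
240 [ 0.5023 -0.3403  0.2243]
242 [ 0.5006 -0.3403  0.2231]
244 [ 0.4878 -0.3406  0.1964]
```

```bash
python3 -m handwheel '{"linear": [[4,0,0],[0,0,0]], "turn": [0,0], "claw": [1,1]}'
python3 - <<'E'
from h import *
st()
for p in((440,40),(440,25),(530,30),(545,50),(30,60),(60,20),(270,20)): print(p,W('w8',*p).round(3))
shot('top','t9');shot('side','s9');shot('wrist','w9'); crop('t9',280,60,480,220,4,'t9c'); crop('s9',250,60,450,220,4,'s9c')
for v in range(225,275,4): print(v,W('w9',280,v).round(4))
E
```

```text
t: 5.48
tool_pos: [0.5656, -0.3406, 0.1729]
ee_rot: [-89.4, -2.1, -179.4]
force: [0.1, -0.2, -1.0]
finger_gap: 0.002
{'t': 5.483, 'tool_pos': [0.566, -0.341, 0.173], 'ee_rot': [-89.395, -2.072, -179.42], 'force': [0.101, -0.234, -1.023], 'finger_gap': 0.002, 'joint_pos': [-32.688, 30.708, 90.234, -1.888, 60.471, 57.672]}
(440, 40) [ 0.699 -0.467  0.077]
(440, 25) [ 0.711 -0.468  0.071]
(530, 30) [ 0.689 -0.475  0.16 ]
(545, 50) [ 0.679 -0.483  0.163]
(30, 60) [ 0.676 -0.177  0.12 ]
(60, 20) [ 0.726 -0.129  0.   ]
(270, 20) [ 0.729 -0.333  0.001]
225 [ 0.5945 -0.3405  0.2141]
229 [ 0.5945 -0.3404  0.2184]
233 [ 0.5939 -0.3404  0.2215]
237 [ 0.5926 -0.3404  0.2227]
241 [ 0.5906 -0.3404  0.2225]
245 [ 0.5886 -0.3404  0.2224]
249 [ 0.5863 -0.3405  0.2216]
253 [ 0.5806 -0.3406  0.2146]
257 [ 0.5804 -0.3406  0.218 ]
261 [ 0.581  -0.3405  0.2226]
265 [ 0.5809 -0.3405  0.2259]
269 [ 0.5813 -0.3404  0.2299]
273 [ 0.5808 -0.3404  0.2321]
```

View pics/t9c.png

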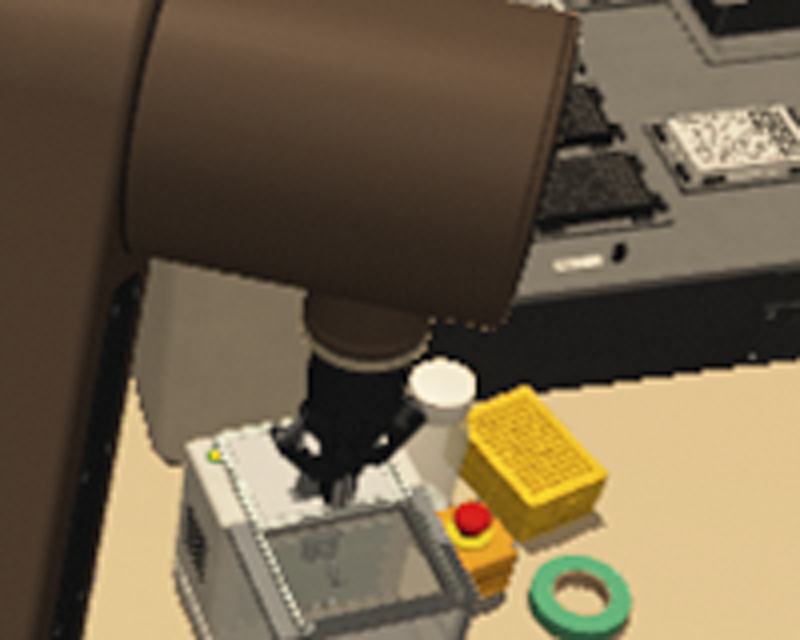

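View pics/s9c.png

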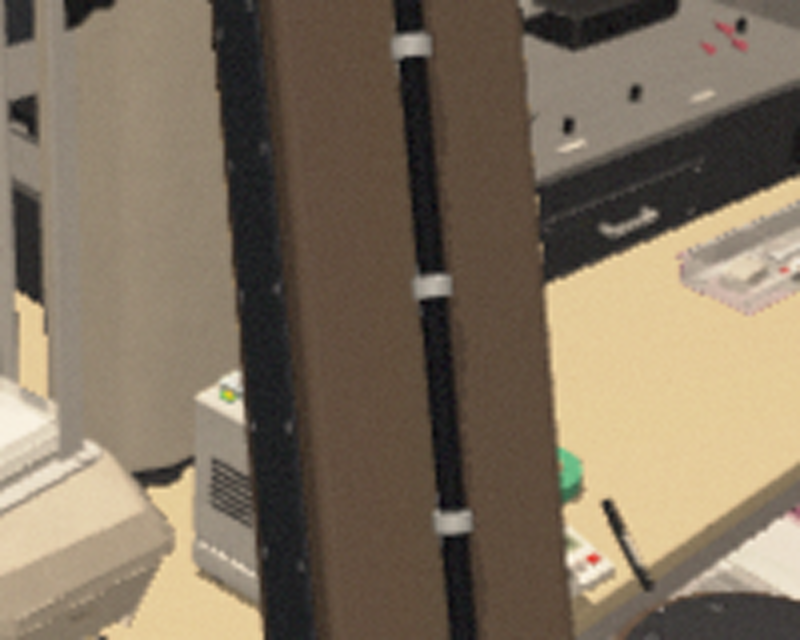

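View pics/w9.png

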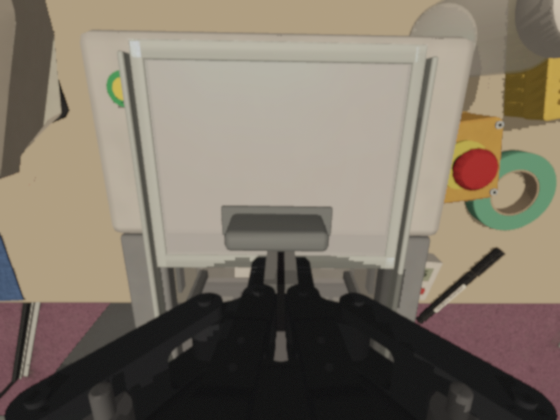

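```bash
python3 - <<'E'
from h import *
for u in (200,370): print(W('w9',u,262,.196),W('w9',u,263))
for p in ((150,52),(410,52)): print('rear',W('w9',*p,.196))
print('house rear',W('w9',270,38,.19), 'housing front',W('w9',135,232,.19),W('w9',430,232,.19))
for a,b in((165,190),(318,165)): print('t8',W('t8',310+a/4.5,150+b/4.5,.196))
for a,b in((208,300),(382,262)): print('t1',W('t1',310+a/4.5,150+b/4.5,.196))
crop('w9',130,220,440,300,2.5,'w9c')
E
```

```text
[ 0.56506695 -0.2980996   0.196     ] [ 0.5645877  -0.29811509  0.19622239]
[ 0.56532981 -0.38955414  0.196     ] [ 0.56576328 -0.38899045  0.1978124 ]
rear [ 0.66673182 -0.28443277  0.196     ]
rear [ 0.66800609 -0.396073    0.196     ]
house rear [ 0.67361624 -0.33559109  0.19      ] housing front [ 0.57976942 -0.2630571   0.19      ] [ 0.58046252 -0.42243873  0.19      ]
t8 [ 0.55578332 -0.27910084  0.196     ]
t8 [ 0.54902599 -0.39439257  0.196     ]
t1 [ 0.45435881 -0.27350962  0.196     ]
t1 [ 0.4537617  -0.40288733  0.196     ]
```

View pics/w9c.png

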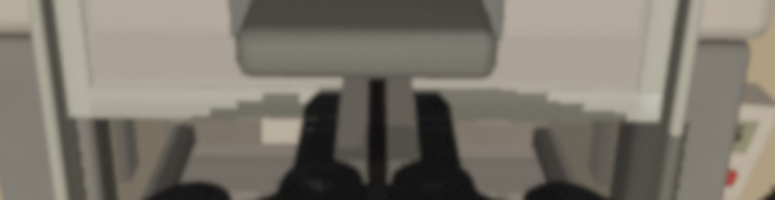

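```bash
python3 -m handwheel '{"linear": [[0,-20,0],[5,-40,0],[20,-40,0],[20,-40,0],[0,0,0]], "turn": [0,0,0,0,0], "claw": [1,1,1,1,1]}'
python3 - <<'E'
from h import *
st()
shot('top','t10');shot('wrist','w10'); crop('t10',280,120,440,280,4.,'t10c')
E
```

```text
t: 6.05
tool_pos: [0.5295, -0.3377, 0.3142]
ee_rot: [-89.5, -2.0, -179.2]
force: [0.5, -1.7, 0.8]
finger_gap: 0.002
{'t': 6.05, 'tool_pos': [0.53, -0.338, 0.314], 'ee_rot': [-89.546, -2.02, -179.226], 'force': [0.451, -1.694, 0.843], 'finger_gap': 0.002, 'joint_pos': [-34.312, 21.612, 84.826, -1.587, 74.959, 55.337]}
```

View pics/t10c.png

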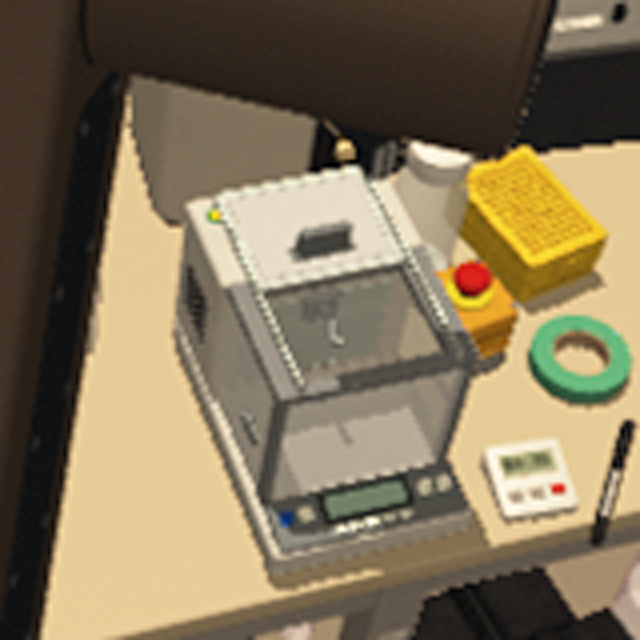

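View pics/w10.png

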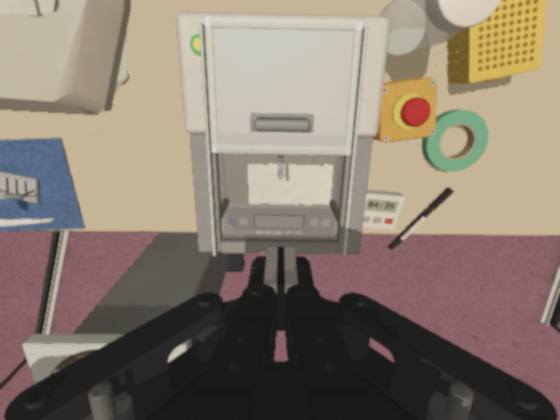

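```bash
python3 - <<'E'
from h import *
crop('w10',170,0,400,260,3,'w10c')
crop('t10',320,160,400,225,9,'t10d');crop('t1',330,170,410,235,9,'t1d')
E
```

```text
(no output)
```

View pics/w10c.png

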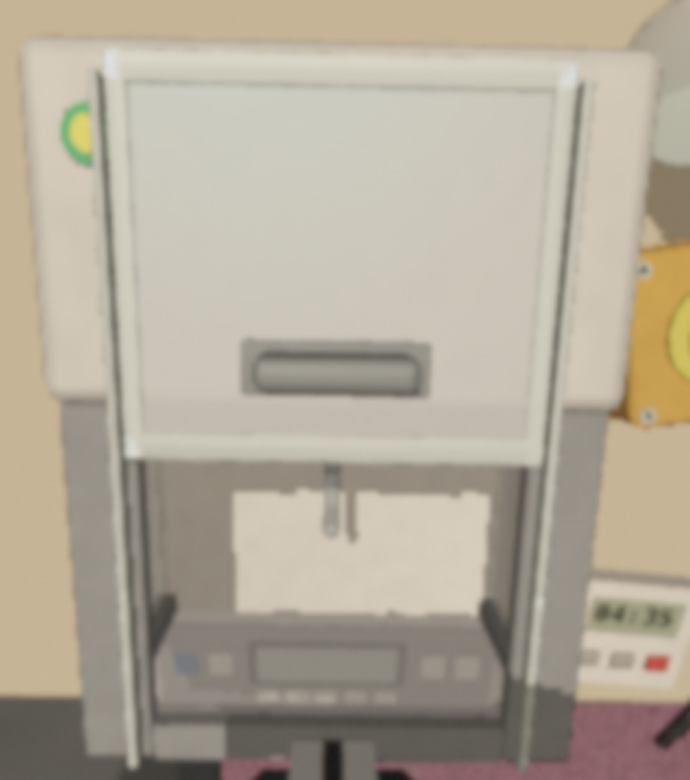

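View pics/t10d.png

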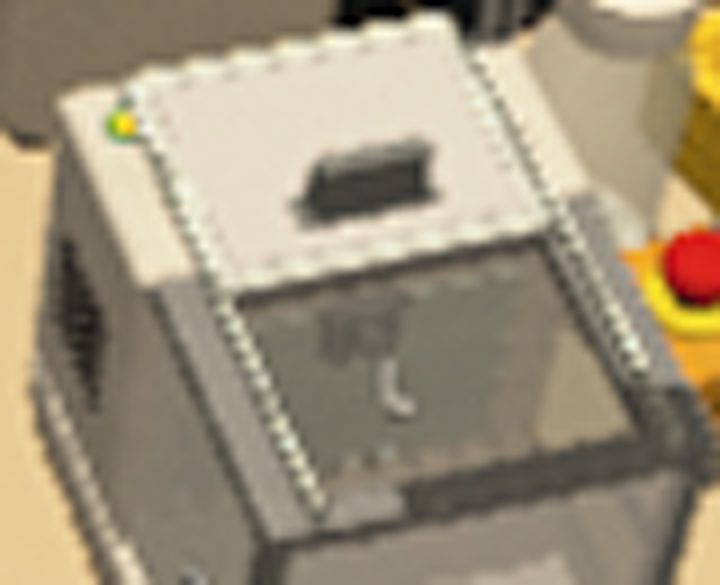

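View pics/t1d.png

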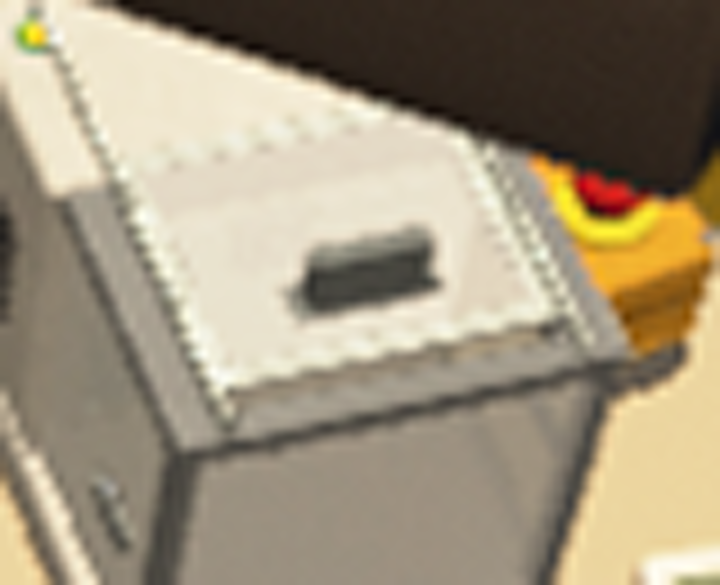

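```bash
python3 - <<'E'
from h import *
a=lambda x,y,z:W('t10',320+x/9,160+y/9,z)
b=lambda x,y,z:W('t1',330+x/9,170+y/9,z)
for p,q,z in (((320,165),(313,255),.222),((430,145),(430,232),.222),((308,220),(305,308),.196),((238,300),(235,388),.196),((548,232),(548,325),.196)):
    A=a(*p,z);B=b(*q,z);print(A.round(4),B.round(4),(A-B).round(4))
p=lambda x,y,z=None:W('w10',170+x/3,y/3,z).round(4)
print('w10 handle',p(258,372,.222),p(418,372,.222),p(338,375,.222),'rear edge',p(110,55,.196),p(575,70,.196),'front',p(130,452,.196),p(540,460,.196))
print('hook tip',p(331,535,.151),p(331,535),p(331,520),p(331,500),p(331,480))
print('frame inner edges', p(150,600,.19),p(525,600,.19),p(330,718,.19))
E
```

```text
[ 0.5837 -0.3168  0.222 ] [ 0.4973 -0.3148  0.222 ] [ 0.0864 -0.002   0.    ]
[ 0.5824 -0.3586  0.222 ] [ 0.4963 -0.3581  0.222 ] [ 0.0861 -0.0005  0.    ]
[ 0.5807 -0.3145  0.196 ] [ 0.4945 -0.3146  0.196 ] [0.0862 0.0001 0.    ]
[ 0.5515 -0.2768  0.196 ] [ 0.4676 -0.2781  0.196 ] [0.084  0.0014 0.    ]
[ 0.5524 -0.3966  0.196 ] [ 0.465  -0.3941  0.196 ] [ 0.0875 -0.0024  0.    ]
w10 handle [ 0.5897 -0.3177  0.222 ] [ 0.5902 -0.3605  0.222 ] [ 0.5892 -0.3391  0.222 ] rear edge [ 0.6687 -0.2777  0.196 ] [ 0.6669 -0.4016  0.196 ] front [ 0.5633 -0.2768  0.196 ] [ 0.5623 -0.4014  0.196 ]
hook tip [ 0.5261 -0.3384  0.151 ] [ 0.5256 -0.3384  0.149 ] [ 0.5305 -0.3384  0.146 ] [ 0.5365 -0.3383  0.1396] [ 0.5446 -0.3382  0.1426]
frame inner edges [ 0.5139 -0.2792  0.19  ] [ 0.5152 -0.4019  0.19  ] [ 0.4718 -0.3385  0.19  ]
```

```bash
python3 -m handwheel '{"linear": [[15,0,-15],[15,0,-30],[12,0,-36],[10,0,-36],[8,0,-36]], "turn": [0,0,0,0,0], "claw": [0.5,0.5,0.5,0.5,0.5]}'
python3 -m handwheel '{"linear": [[8,0,-36],[6,0,-36],[5,0,-36],[5,0,-36],[3,0,-36]], "turn": [0,0,0,0,0], "claw": [0.5,0.5,0.5,0.5,0.5]}'
python3 -c "
from h import *
st()"
```

```text
t: 6.57
tool_pos: [0.4675, -0.1842, 0.3037]
ee_rot: [-89.8, -2.4, -179.5]
force: [2.5, 1.3, 0.7]
finger_gap: 0.503
t: 6.98
tool_pos: [0.4349, 0.005, 0.2992]
ee_rot: [-90.0, -2.7, -179.6]
force: [1.6, -0.1, -0.3]
finger_gap: 0.5
{'t': 6.983, 'tool_pos': [0.435, 0.005, 0.299], 'ee_rot': [-89.997, -2.707, -179.552], 'force': [1.648, -0.143, -0.348], 'finger_gap': 0.5, 'joint_pos': [-3.173, 5.766, 108.32, -0.187, 68.616, 86.452]}
```

```bash
python3 -m handwheel '{"linear": [[-3,0,-36],[-3,0,-30],[0,0,-10],[0,0,0]], "turn": [0,0,0,0], "claw": [0.5,0.5,0.5,0.5]}'
python3 -c "
from h import *
st(); shot('wrist','w11'); shot('top','t11'); shot('side','s11');crop('s11',200,200,330,310,6,'s11c')"
```

```text
t: 7.32
tool_pos: [0.4378, 0.0923, 0.2953]
ee_rot: [-90.1, -3.0, -179.2]
force: [-0.8, 0.1, -0.9]
finger_gap: 0.5
{'t': 7.317, 'tool_pos': [0.438, 0.092, 0.295], 'ee_rot': [-90.133, -2.957, -179.202], 'force': [-0.813, 0.147, -0.884], 'finger_gap': 0.5, 'joint_pos': [7.585, 7.216, 107.206, 0.518, 68.5, 96.588]}
```

View pics/w11.png

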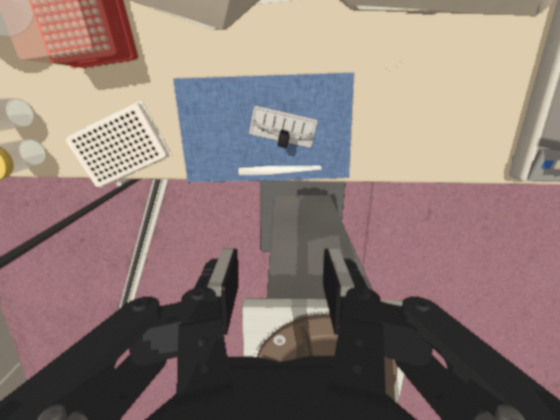

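View pics/s11c.png

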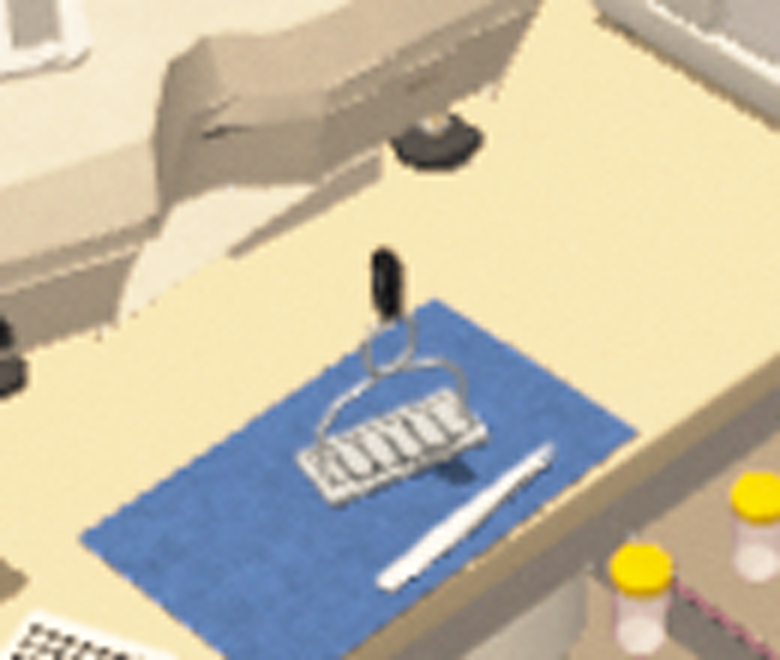

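View pics/t11.png

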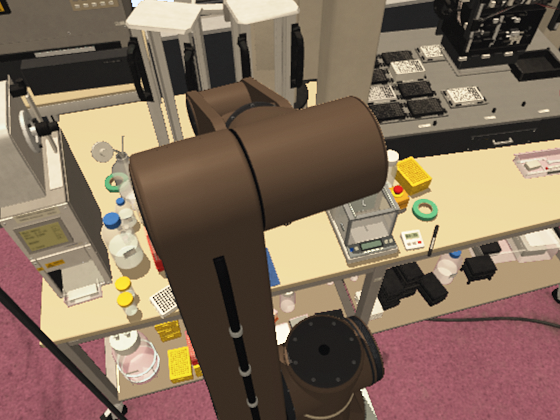

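```bash
python3 - <<'E'
from h import *
crop('w11',230,90,340,180,7,'w11c')
E
```

```text
(no output)
```

View pics/w11c.png

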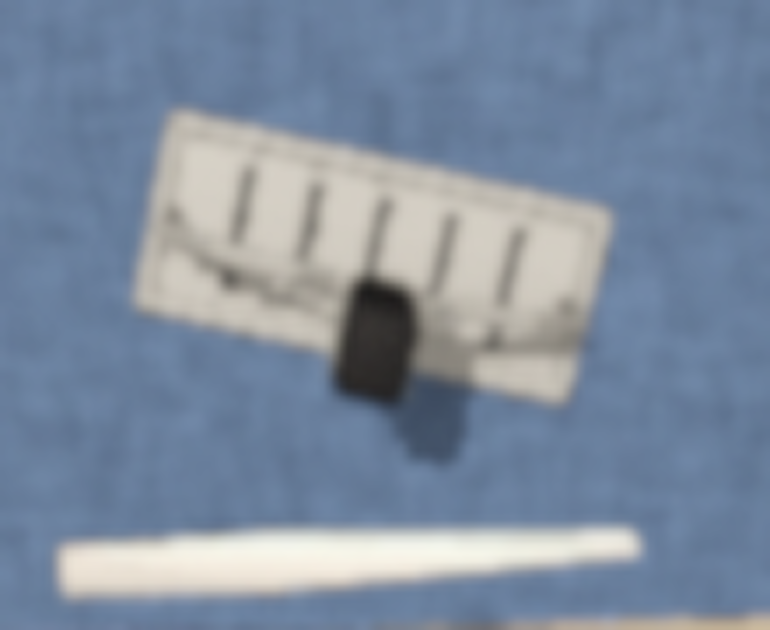

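```bash
python3 - <<'E'
from h import *
p=lambda x,y,z=None:W('w11',230+x/7,90+y/7,z)
C=[p(172,110,.012),p(610,208,.012),p(568,405,.012),p(137,308,.012)]
for c in C: print(c.round(4))
print('centre',np.mean(C,0), np.linalg.norm(C[0]-C[1]),np.linalg.norm(C[1]-C[2]))
for a,b in((0,1),(3,2)): d=C[a]-C[b]; print('yaw of pan y axis -90', np.degrees(np.arctan2(d[1],d[0]))-90)
for q in((370,370),(375,345),(380,295)): print(p(*q).round(4),p(*q,.134).round(4))
E
```

```text
[0.5012 0.1275 0.012 ]
[0.4835 0.0396 0.012 ]
[0.4438 0.0462 0.012 ]
[0.4624 0.1353 0.012 ]
centre [0.4727423  0.08712776 0.012     ] 0.08970483639330937 0.04030341447813233
yaw of pan y axis -90 -11.393777963641242
yaw of pan y axis -90 -11.84334036265561
[0.4703 0.0885 0.1351] [0.4701 0.0885 0.134 ]
[0.4739 0.0878 0.134 ] [0.4739 0.0878 0.134 ]
[0.4811 0.0872 0.1324] [0.4813 0.0872 0.134 ]
```

```bash
python3 -m handwheel '{"linear": [[-15,25,0],[-12,35,0],[0,35,0],[0,0,0]], "turn": [0.11,0.106,0,0], "claw": [0.5,0.5,0.5,0.5]}'
python3 -c "
from h import *
st(); print(rel([.4705,.0875,.12])); shot('wrist','w12'); crop('w12',180,60,380,300,2.5,'w12c')"
```

```text
t: 7.8
tool_pos: [0.4636, 0.0842, 0.1978]
ee_rot: [-89.5, -2.5, 167.5]
force: [-1.9, -0.8, -2.0]
finger_gap: 0.501
{'t': 7.8, 'tool_pos': [0.464, 0.084, 0.198], 'ee_rot': [-89.496, -2.542, 167.455], 'force': [-1.871, -0.814, -1.995], 'finger_gap': 0.501, 'joint_pos': [6.313, 14.94, 112.355, 0.418, 55.274, 108.601]}
[-9.44191578 77.42747075 -5.39743746]
```

View pics/w12c.png

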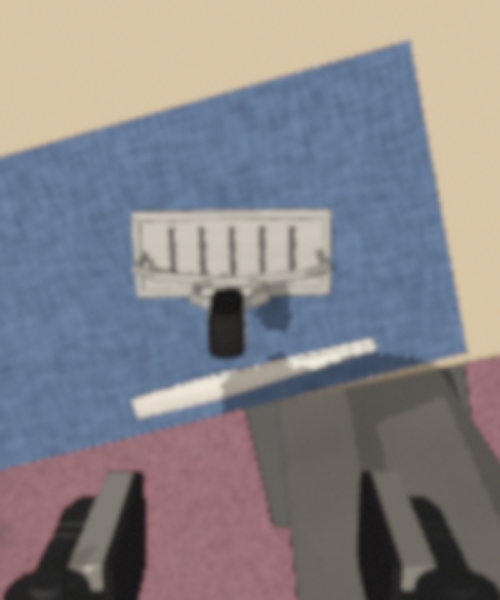

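```bash
python3 - <<'E'
from h import *
p=lambda x,y,z=None:W('w12',180+x/2.5,60+y/2.5,z)
for y in (300,315,325,335,345): print(y,p(226,y).round(4),p(226,y,.134).round(4))
C=[p(131,212,.012),p(329,212,.012),p(330,292,.012),p(136,297,.012)]
print(np.mean(C,0)); d=C[0]-C[1]; print(np.degrees(np.arctan2(d[1],d[0]))-90)
E
```

```text
300 [0.4823 0.0875 0.1219] [0.4855 0.0865 0.134 ]
315 [0.4813 0.0874 0.1363] [0.4807 0.0876 0.134 ]
325 [0.4787 0.088  0.1382] [0.4775 0.0884 0.134 ]
335 [0.4752 0.0888 0.1371] [0.4742 0.0891 0.134 ]
345 [0.472  0.0896 0.1373] [0.4709 0.0899 0.134 ]
[0.47457078 0.08901288 0.012     ]
-12.645898372839923
```

```bash
python3 -m handwheel '{"linear": [[-10,25,-6],[0,25,0],[0,25,0],[0,0,0]], "turn": [0,0,0,0], "claw": [0.5,0.5,0.5,0.5]}'
python3 -c "
from h import *
st(); print(rel([.471,.0882,.075])); shot('wrist','w13'); crop('w13',180,100,380,300,3,'w13c')"
```

```text
t: 8.18
tool_pos: [0.4787, 0.0853, 0.1305]
ee_rot: [-89.7, -1.9, 167.4]
force: [-2.4, -0.1, 0.1]
finger_gap: 0.497
{'t': 8.183, 'tool_pos': [0.479, 0.085, 0.13], 'ee_rot': [-89.685, -1.944, 167.401], 'force': [-2.442, -0.11, 0.142], 'finger_gap': 0.497, 'joint_pos': [6.261, 20.993, 115.116, 0.46, 45.834, 108.528]}
[ 6.28935083 55.73103052 -1.42085808]
```

View pics/w13c.png

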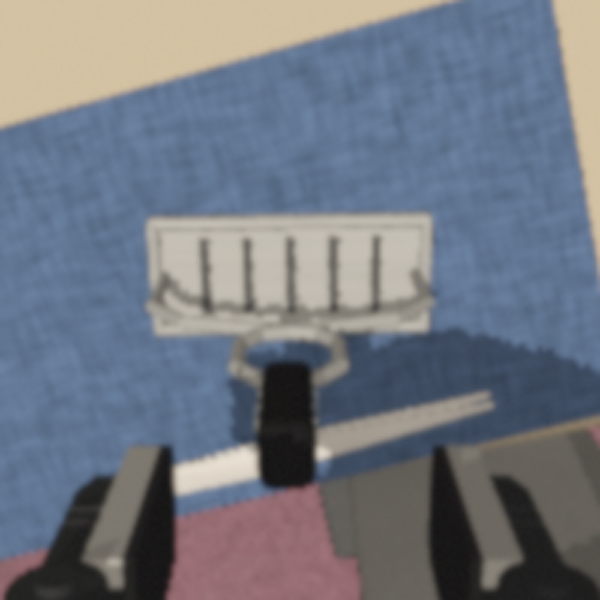

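```bash
python3 - <<'E'
from h import *
p=lambda x,y,z=None:W('w13',180+x/3,100+y/3,z)
print('tab',p(286,440),p(286,470),p(286,475,.134),p(286,450,.134),p(260,470,.134),p(314,470,.134))
print('L',p(160,455),p(170,460),'R',p(437,455),p(445,460))
E
```

```text
tab [0.47792328 0.08834205 0.13612822] [0.47166609 0.08977476 0.13667302] [0.46912119 0.09038563 0.134     ] [0.47467958 0.08910822 0.134     ] [0.47141897 0.09530001 0.134     ] [0.46897324 0.08455624 0.134     ]
L [0.49818016 0.10340819 0.17348098] [0.4938529  0.10382755 0.16705204] R [0.48821091 0.06136493 0.17273626] [0.48768289 0.06035373 0.17383147]
```

```bash
python3 -m handwheel '{"linear": [[7,0,-2],[0,15,0],[0,18,0],[0,12,0],[0,0,0]], "turn": [0,0,0,0,0], "claw": [0.5,0.5,0.5,0.5,0.5]}'
python3 -c "
from h import *
st(); print(rel([.471,.0885,.075])); shot('wrist','w14'); crop('w14',180,100,380,300,3,'w14c')"
```

```text
t: 8.65
tool_pos: [0.4779, 0.0894, 0.0985]
ee_rot: [-90.0, -1.1, 167.4]
force: [-0.8, 0.2, -0.8]
finger_gap: 0.497
{'t': 8.65, 'tool_pos': [0.478, 0.089, 0.099], 'ee_rot': [-89.996, -1.072, 167.382], 'force': [-0.767, 0.22, -0.805], 'finger_gap': 0.497, 'joint_pos': [6.731, 23.362, 117.508, 0.545, 40.144, 108.929]}
[ 6.08410994 23.66551958  2.37114095]
```

View pics/w14c.png

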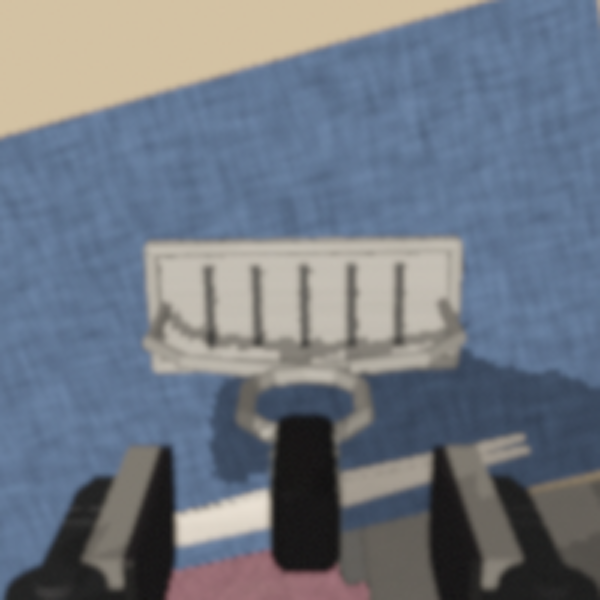

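```bash
python3 -m handwheel '{"linear": [[6,8,0],[2,10,0],[0,8,0],[0,0,0]], "turn": [0,0,0,0], "claw": [0.5,0.5,0.5,0.5]}'
python3 -c "
from h import *
st(); print(rel([.472,.0885,.075])); shot('wrist','w15'); crop('w15',180,100,380,300,3,'w15c')"
```

```text
t: 9.03
tool_pos: [0.4722, 0.0921, 0.0768]
ee_rot: [-90.2, -0.6, 167.4]
force: [-0.0, -0.3, -0.1]
finger_gap: 0.504
{'t': 9.033, 'tool_pos': [0.472, 0.092, 0.077], 'ee_rot': [-90.161, -0.617, 167.403], 'force': [-0.023, -0.333, -0.085], 'finger_gap': 0.504, 'joint_pos': [7.119, 24.908, 119.521, 0.61, 36.099, 109.222]}
[-0.59321003  1.75529927  3.51596951]
```

View pics/w15c.png

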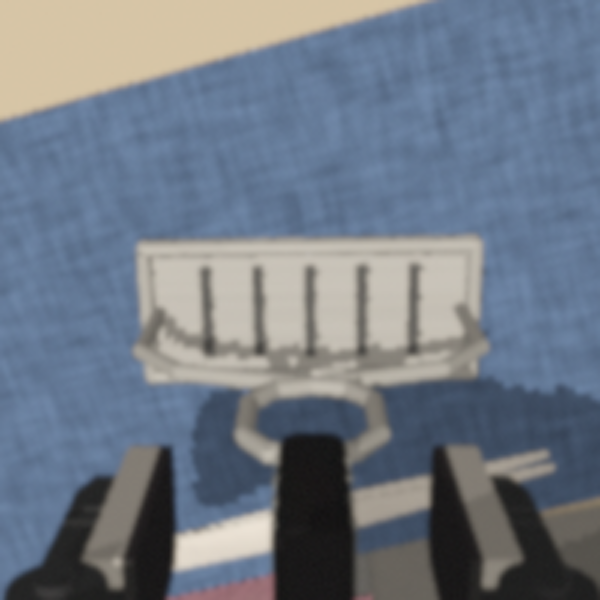

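```bash
python3 -m handwheel '{"linear": [[0,1,3],[0,0,0],[0,0,0],[0,0,0],[0,0,0]], "turn": [0,0,0,0,0], "claw": [0.5,0.7,1,1,1]}' 35
python3 -c "
from h import *
st(); shot('wrist','w16'); crop('w16',180,100,380,300,3,'w16c')"
```

```text
t: 9.5
tool_pos: [0.4721, 0.0887, 0.0764]
ee_rot: [-90.2, -0.6, 167.4]
force: [0.1, 0.4, -0.9]
finger_gap: 0.133
{'t': 9.5, 'tool_pos': [0.472, 0.089, 0.076], 'ee_rot': [-90.163, -0.615, 167.393], 'force': [0.142, 0.441, -0.891], 'finger_gap': 0.133, 'joint_pos': [6.73, 24.895, 119.631, 0.607, 36.002, 108.846]}
```

View pics/w16c.png

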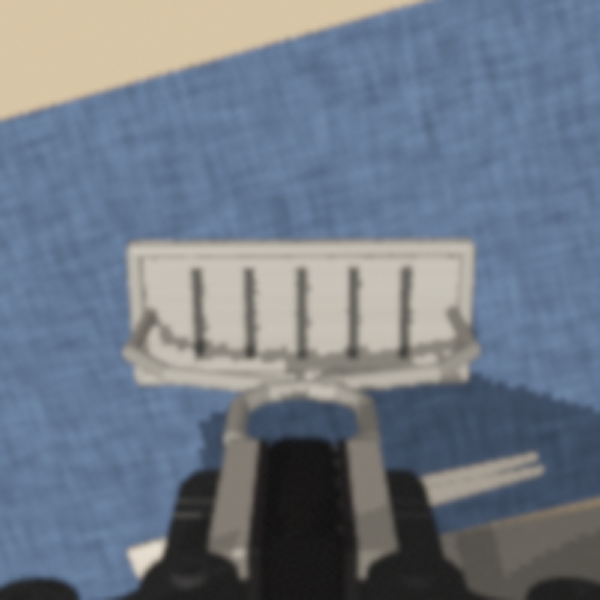

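```bash
python3 -m handwheel '{"linear": [[0,-8,0],[0,-20,0],[0,-30,0],[0,-35,0],[0,-35,0]], "turn": [0,0,0,0,0], "claw": [1,1,1,1,1]}'
python3 -c "
from h import *
st(); shot('wrist','w17')"
```

```text
t: 9.97
tool_pos: [0.4683, 0.0874, 0.2045]
ee_rot: [-89.9, -1.4, 167.4]
force: [-0.3, 0.7, -0.6]
finger_gap: 0.134
{'t': 9.967, 'tool_pos': [0.468, 0.087, 0.205], 'ee_rot': [-89.897, -1.361, 167.389], 'force': [-0.276, 0.661, -0.58], 'finger_gap': 0.134, 'joint_pos': [6.635, 14.154, 112.296, 0.429, 54.87, 108.993]}
```

View pics/w17.png

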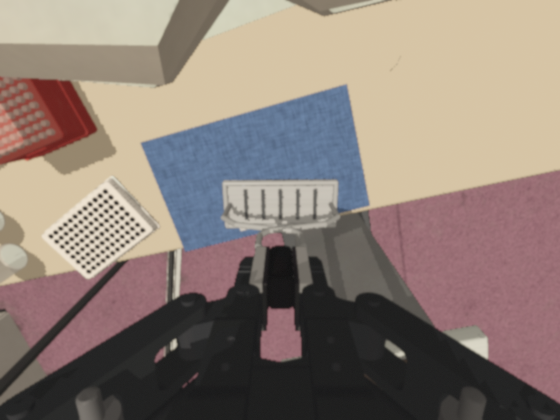

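```bash
python3 -m handwheel '{"linear": [[0,-38,0],[0,-38,0],[0,-38,5],[0,-25,20],[0,-8,30]], "turn": [0,0,-0.08,-0.08,-0.056], "claw": [1,1,1,1,1]}'
python3 -m handwheel '{"linear": [[-4,0,36],[-6,0,38],[-8,0,38],[-8,0,38],[-10,0,38]], "turn": [0,0,0,0,0], "claw": [1,1,1,1,1]}'
python3 -c "
from h import *
st(); print(rel([.5185,-.339,.33]))"
```

```text
t: 10.43
tool_pos: [0.4661, 0.0347, 0.3651]
ee_rot: [-90.3, -0.6, -179.6]
force: [0.8, -0.3, -2.1]
finger_gap: 0.128
t: 10.85
tool_pos: [0.5032, -0.1581, 0.3735]
ee_rot: [-90.2, 0.0, -179.0]
force: [1.2, 1.4, -0.3]
finger_gap: 0.131
{'t': 10.85, 'tool_pos': [0.503, -0.158, 0.374], 'ee_rot': [-90.243, 0.048, -178.988], 'force': [1.2, 1.409, -0.285], 'finger_gap': 0.131, 'joint_pos': [-20.918, 9.675, 93.221, 0.25, 77.151, 68.014]}
[-12.0493098   42.76592154 181.34711689]
```

```bash
python3 -m handwheel '{"linear": [[-4,0,38],[-4,0,38],[-3,0,36],[0,4,30],[0,4,20]], "turn": [0,0,0,0.02,0], "claw": [1,1,1,1,1]}'
python3 -m handwheel '{"linear": [[0,4,10],[0,0,0]], "turn": [0,0], "claw": [1,1]}'
python3 -c "
from h import *
st(); print(rel([.5185,-.339,.33])); shot('wrist','w18'); shot('top','t18'); crop('w18',150,60,410,300,3,'w18c'); crop('t18',310,110,430,270,4.5,'t18c')"
```

```text
t: 11.27
tool_pos: [0.5157, -0.3315, 0.3683]
ee_rot: [-90.1, 0.2, 179.7]
force: [0.5, 0.0, -1.2]
finger_gap: 0.132
t: 11.43
tool_pos: [0.5143, -0.3459, 0.3635]
ee_rot: [-90.1, 0.1, 179.5]
force: [-0.6, 0.2, -2.2]
finger_gap: 0.128
{'t': 11.433, 'tool_pos': [0.514, -0.346, 0.363], 'ee_rot': [-90.113, 0.13, 179.468], 'force': [-0.592, 0.246, -2.154], 'finger_gap': 0.128, 'joint_pos': [-36.831, 18.423, 82.856, 0.171, 78.683, 53.667]}
[-4.04218976 33.51079885 -6.84768313]
```

View pics/w18c.png

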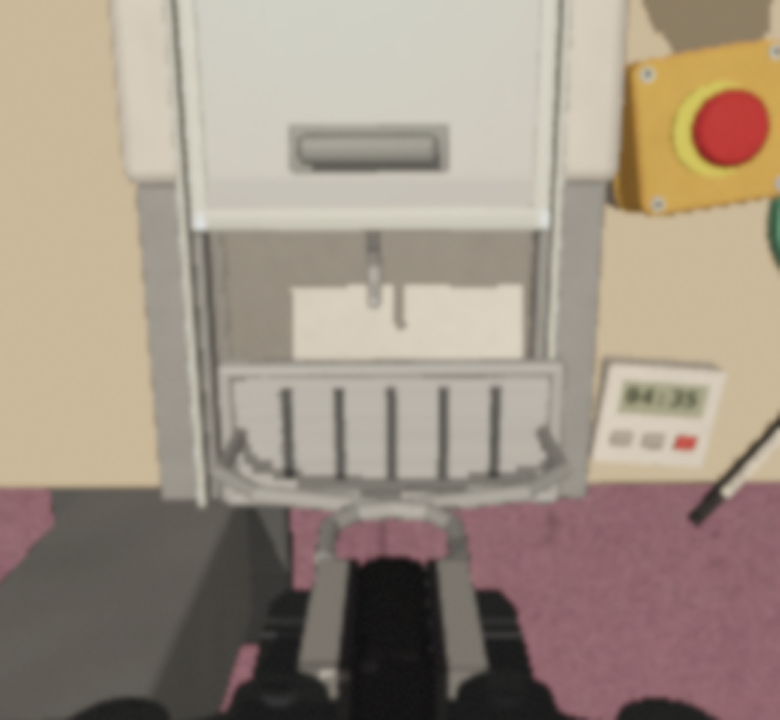

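View pics/t18c.png

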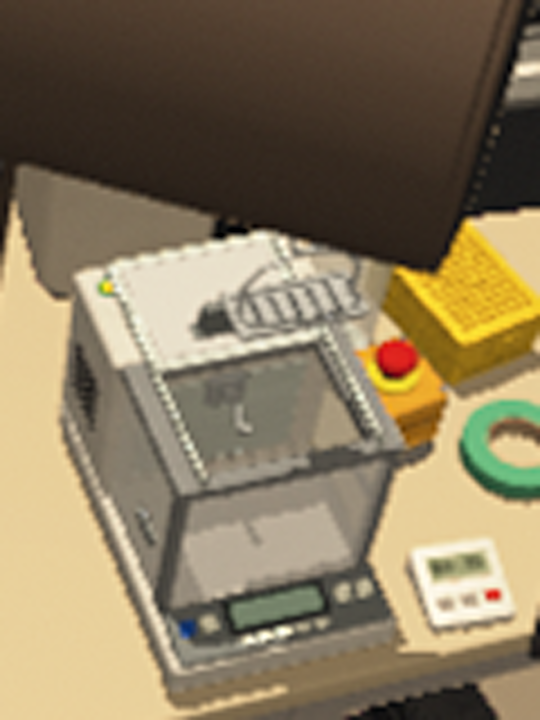

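```bash
cat >> h.py <<'E'
def pc(f,x,y,z=None,u0=150,v0=60,s=3): return W(f,u0+x/s,v0+y/s,z)
E
python3 - <<'E'
from h import *
f='w18'
for q in((230,372),(550,370),(240,490),(545,490),(390,420),(310,380),(470,380),(310,440),(470,440)): print(q,pc(f,*q).round(4))
zp=.2965
C=[pc(f,*q,zp) for q in((221,364),(561,361),(557,500),(226,503))]; print(np.mean(C,0),[c.round(4).tolist() for c in C])
print('hook tip',pc(f,375,304,.151),pc(f,375,300),pc(f,375,285),pc(f,375,270),pc(f,373,250),pc(f,373,240))
print('inner edges',pc(f,210,300,.19),pc(f,537,300,.19),pc(f,545,300,.19))
print('handle',pc(f,367,150,.222))
E
```

```text
(230, 372) [ 0.534  -0.3036  0.2992]
(550, 370) [ 0.5338 -0.3875  0.2995]
(240, 490) [ 0.5157 -0.3113  0.3383]
(545, 490) [ 0.4994 -0.3878  0.2972]
(390, 420) [ 0.5197 -0.3454  0.2965]
(310, 380) [ 0.5305 -0.3241  0.2947]
(470, 380) [ 0.5304 -0.3669  0.2957]
(310, 440) [ 0.514  -0.3236  0.2956]
(470, 440) [ 0.5133 -0.3672  0.2948]
[ 0.51585563 -0.34571343  0.2965    ] [[0.5356, -0.3009, 0.2965], [0.5355, -0.3908, 0.2965], [0.4962, -0.3914, 0.2965], [0.4962, -0.2998, 0.2965]]
hook tip [ 0.52712985 -0.33896855  0.151     ] [ 0.52889689 -0.33900552  0.15160909] [ 0.53401956 -0.33894969  0.14405526] [ 0.54001379 -0.33900073  0.14186979] [ 0.54924959 -0.33846629  0.15032333] [ 0.55333116 -0.33853935  0.15082003]
inner edges [ 0.53564826 -0.27810854  0.19      ] [ 0.53447292 -0.40029031  0.19      ] [ 0.53444417 -0.40327859  0.19      ]
handle [ 0.58892462 -0.33853952  0.222     ]
```

```bash
python3 -m handwheel '{"linear": [[8,0,-4],[8,10,-3],[2,15,0],[0,10,0],[0,0,0]], "turn": [0,0,0,0,0], "claw": [1,1,1,1,1]}'
python3 -c "
from h import *
st(); print(rel([.497,-.3392,.30])); shot('wrist','w19'); crop('w19',150,60,410,300,3,'w19c')"
```

```text
t: 11.95
tool_pos: [0.4957, -0.3291, 0.3314]
ee_rot: [-90.1, 0.3, 179.9]
force: [-0.8, 1.2, -1.7]
finger_gap: 0.132
{'t': 11.95, 'tool_pos': [0.496, -0.329, 0.331], 'ee_rot': [-90.093, 0.342, 179.877], 'force': [-0.848, 1.208, -1.723], 'finger_gap': 0.132, 'joint_pos': [-36.688, 16.988, 89.242, 0.29, 73.551, 53.352]}
[-1.1395784  31.37515997 10.14287824]
```

View pics/w19c.png

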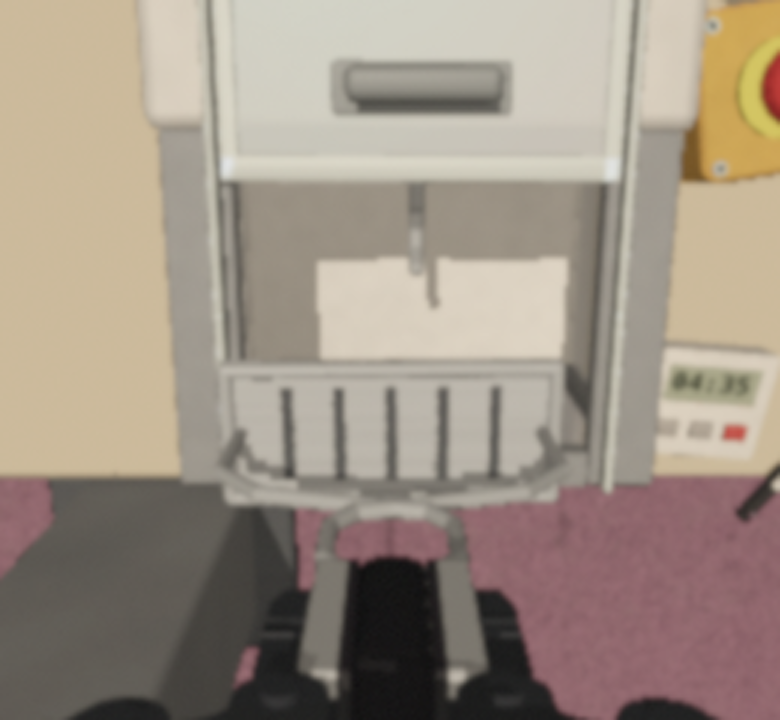

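```bash
python3 -m handwheel '{"linear": [[0,0,5],[0,0,5],[0,15,0],[0,15,0],[0,0,0]], "turn": [0,0,0,0,0], "claw": [1,1,1,1,1]}'
python3 -c "
from h import *
st(); print(rel([.497,-.3392,.285])); shot('wrist','w20'); crop('w20',150,60,410,300,3,'w20c')"
```

```text
t: 12.42
tool_pos: [0.4987, -0.3411, 0.3061]
ee_rot: [-89.8, 0.7, -180.0]
force: [-0.1, 0.6, -1.5]
finger_gap: 0.134
{'t': 12.417, 'tool_pos': [0.499, -0.341, 0.306], 'ee_rot': [-89.834, 0.679, -179.989], 'force': [-0.084, 0.584, -1.502], 'finger_gap': 0.134, 'joint_pos': [-37.432, 18.451, 90.643, 0.298, 70.267, 52.458]}
[ 1.91371053 21.04364486 -1.92346803]
```

View pics/w20c.png

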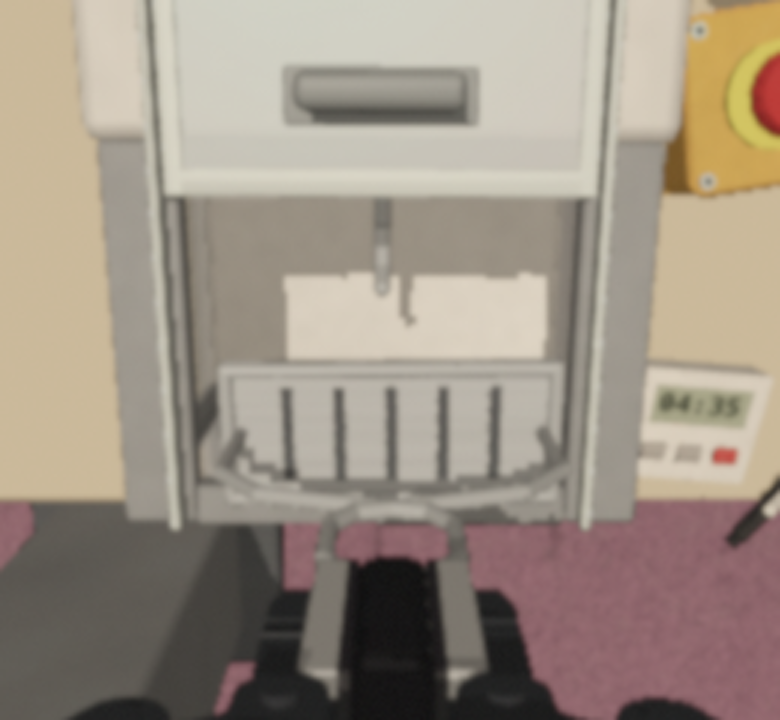

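```bash
cat >> h.py <<'E'
def Rt(e): return Rn.from_euler('xyz',e,degrees=True).as_matrix()
V=Rt([-90.113,.13,179.468]).T@(np.array([.5159,-.3457,.293])-np.array([.5143,-.3459,.3635]))
def pan():
    s=ctrl.read_state(); R=Rt(s['ee_rot']); u=R@V+s['tool_pos']
    e=R@(V+np.array([0,-.089,0]))+s['tool_pos']
    print('plate',u.round(4),'eye',e.round(4),'plate-front gap to .4712: %.1f mm, rear to hook tip .5265: %.1f, y off %.1f; eye rel seat(.5405,-.339,.142): %s'%(1e3*(u[0]-.02-.4712),1e3*(.5265-u[0]-.02),1e3*(u[1]+.339),(1e3*(e-[.5405,-.339,.142])).round(1)))
    print('tool',s['tool_pos'].round(4) if hasattr(s['tool_pos'],'round') else s['tool_pos'],np.round(s['ee_rot'],2),'F',np.round(s['force'],1),'gap',s['finger_gap'],'t',s['t'])
E
python3 -c "
from h import *
pan()
for q in((230,372),(550,370),(390,420),(310,380),(470,440)): print(q,pc('w20',*q).round(4))
print('hook tip',pc('w20',382,292,.151),pc('w20',382,285),'inner',pc('w20',190,400,.19),pc('w20',572,400,.19),'front',pc('w20',380,515,.19))
"
```

```text
plate [ 0.5014 -0.3415  0.2369] eye [ 0.5002 -0.3412  0.3259] plate-front gap to .4712: 10.2 mm, rear to hook tip .5265: 5.1, y off -2.5; eye rel seat(.5405,-.339,.142): [-40.3  -2.2 183.9]
tool [ 0.499  -0.3413  0.3074] [ -89.79    0.73 -179.99] F [-0.2 -0.1 -0.7] gap 0.131683884244967 t 12.4667
(230, 372) [ 0.5189 -0.3003  0.2428]
(550, 370) [ 0.5193 -0.3842  0.2429]
(390, 420) [ 0.5049 -0.3422  0.2395]
(310, 380) [ 0.5162 -0.321   0.2406]
(470, 440) [ 0.4991 -0.364   0.2392]
hook tip [ 0.52684518 -0.33975786  0.151     ] [ 0.52949004 -0.33977327  0.15229528] inner [ 0.49763778 -0.27787558  0.19      ] [ 0.49738745 -0.40127218  0.19      ] front [ 0.45769589 -0.33901997  0.19      ]
```

```bash
python3 -m handwheel '{"linear": [[2,0,-2],[2,12,0],[0,12,0],[0,0,0]], "turn": [0,0,0,0], "claw": [1,1,1,1]}'
python3 -c "
from h import *
pan()"
```

```text
t: 12.8
tool_pos: [0.4967, -0.341, 0.2866]
ee_rot: [-89.6, 1.0, 180.0]
force: [-0.2, 0.2, -1.6]
finger_gap: 0.131
plate [ 0.4993 -0.3414  0.2161] eye [ 0.4978 -0.3408  0.3051] plate-front gap to .4712: 8.1 mm, rear to hook tip .5265: 7.2, y off -2.4; eye rel seat(.5405,-.339,.142): [-42.7  -1.8 163.1]
tool [ 0.4967 -0.341   0.2866] [-89.62   0.96 179.99] F [-0.2  0.2 -1.6] gap 0.13083265030082405 t 12.8
```

```bash
python3 -m handwheel '{"linear": [[0.5,12,-3],[0.5,14,0],[0,14,0],[0,0,0]], "turn": [0,0,0,0], "claw": [1,1,1,1]}'
python3 -c "
from h import *
pan();shot('wrist','w21'); crop('w21',150,60,410,300,3,'w21c')"
```

```text
t: 13.13
tool_pos: [0.4977, -0.3391, 0.2483]
ee_rot: [-89.5, 1.1, 180.0]
force: [-0.9, -0.6, -0.7]
finger_gap: 0.135
plate [ 0.5005 -0.3397  0.1778] eye [ 0.4987 -0.3389  0.2668] plate-front gap to .4712: 9.3 mm, rear to hook tip .5265: 6.0, y off -0.7; eye rel seat(.5405,-.339,.142): [-4.180e+01  1.000e-01  1.248e+02]
tool [ 0.4977 -0.3391  0.2483] [-89.49   1.13 179.99] F [-0.9 -0.6 -0.7] gap 0.1349656081628882 t 13.1333
```

View pics/w21c.png

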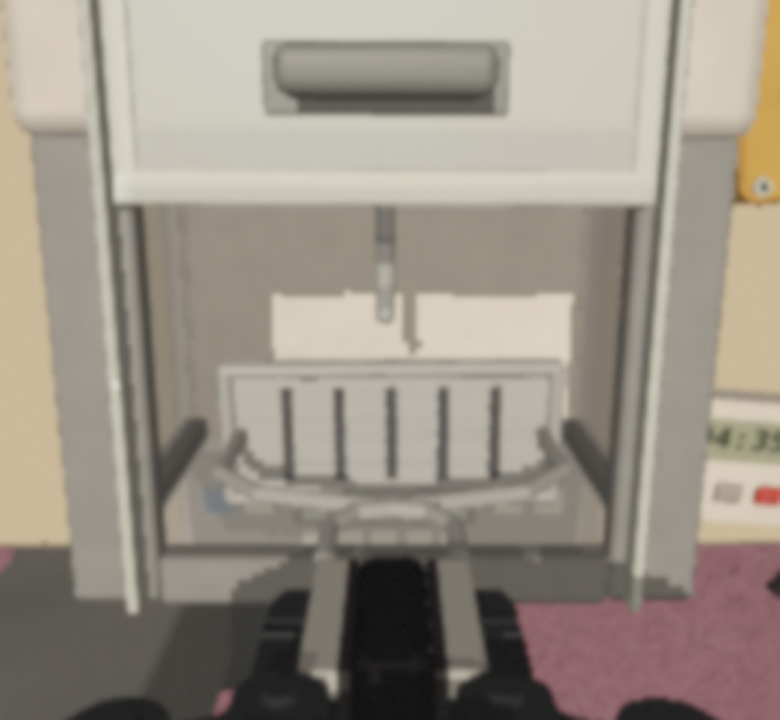

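```bash
python3 -c "
from h import *
f='w21'
print('front inner',pc(f,300,549,.19),pc(f,300,553),pc(f,300,570),'tip',pc(f,385,320,.151),pc(f,385,312),'plate',[pc(f,*q).round(4).tolist() for q in((230,372),(390,420))])
print('inner y',pc(f,160,500,.19),pc(f,610,500,.19))
"
```

```text
front inner [ 0.47060476 -0.3162691   0.19      ] [ 0.46895294 -0.31613103  0.18889956] [ 0.46579349 -0.3163843   0.19302965] tip [ 0.52666344 -0.33967733  0.151     ] [ 0.52934117 -0.33967644  0.15299259] plate [[0.5186, -0.2988, 0.1846], [0.505, -0.3408, 0.1835]]
inner y [ 0.48493452 -0.27938545  0.19      ] [ 0.4842978  -0.39969478  0.19      ]
```

```bash
python3 -m handwheel '{"linear": [[1.5,10,0],[1,12,0],[0,12,0],[0,0,0]], "turn": [0,0,0,0], "claw": [1,1,1,1]}'
python3 -c "
from h import *
pan()"
```

```text
t: 13.52
tool_pos: [0.4978, -0.3411, 0.2165]
ee_rot: [-89.3, 1.4, 180.0]
force: [-1.5, 0.3, -1.3]
finger_gap: 0.132
plate [ 0.501  -0.3419  0.146 ] eye [ 0.4988 -0.3408  0.235 ] plate-front gap to .4712: 9.8 mm, rear to hook tip .5265: 5.5, y off -2.9; eye rel seat(.5405,-.339,.142): [-41.7  -1.8  93. ]
tool [ 0.4978 -0.3411  0.2165] [-89.27   1.42 180.  ] F [-1.5  0.3 -1.3] gap 0.13230175954276 t 13.5167
```

```bash
python3 -m handwheel '{"linear": [[2.5,4,-2.5],[1,10,0],[1,10,0],[0.5,10,0],[0,0,0]], "turn": [0,0,0,0,0], "claw": [1,1,1,1,1]}'
python3 -c "
from h import *
pan();shot('wrist','w22'); crop('w22',150,60,410,300,3,'w22c')"
```

```text
t: 13.93
tool_pos: [0.4934, -0.3391, 0.1799]
ee_rot: [-89.2, 1.5, 180.0]
force: [-0.7, 0.1, -1.0]
finger_gap: 0.137
plate [ 0.4967 -0.34    0.1095] eye [ 0.4944 -0.3388  0.1985] plate-front gap to .4712: 5.5 mm, rear to hook tip .5265: 9.8, y off -1.0; eye rel seat(.5405,-.339,.142): [-46.1   0.2  56.5]
tool [ 0.4934 -0.3391  0.1799] [-89.22   1.48 180.  ] F [-0.7  0.1 -1. ] gap 0.1367899960986378 t 13.9333
```

View pics/w22c.png

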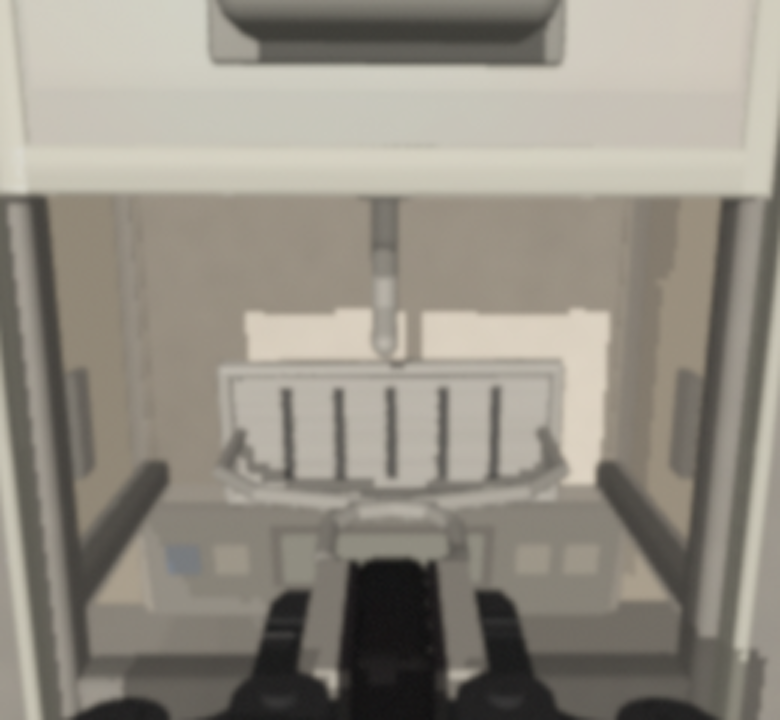

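```bash
python3 -m handwheel '{"linear": [[-2,8,0],[0,10,0],[0,10,0],[0,8,0],[0,0,0]], "turn": [0,0,0,0,0], "claw": [1,1,1,1,1]}'
python3 -c "
from h import *
pan();shot('wrist','w23'); crop('w23',150,60,410,300,3,'w23c')"
```

```text
t: 14.4
tool_pos: [0.4977, -0.3404, 0.1417]
ee_rot: [-89.1, 1.6, -180.0]
force: [-0.6, -0.1, -1.7]
finger_gap: 0.135
plate [ 0.5011 -0.3413  0.0713] eye [ 0.4986 -0.34    0.1602] plate-front gap to .4712: 9.9 mm, rear to hook tip .5265: 5.4, y off -2.3; eye rel seat(.5405,-.339,.142): [-41.9  -1.   18.2]
tool [ 0.4977 -0.3404  0.1417] [ -89.15    1.58 -180.  ] F [-0.6 -0.1 -1.7] gap 0.13450124476357977 t 14.4
```

View pics/w23c.png

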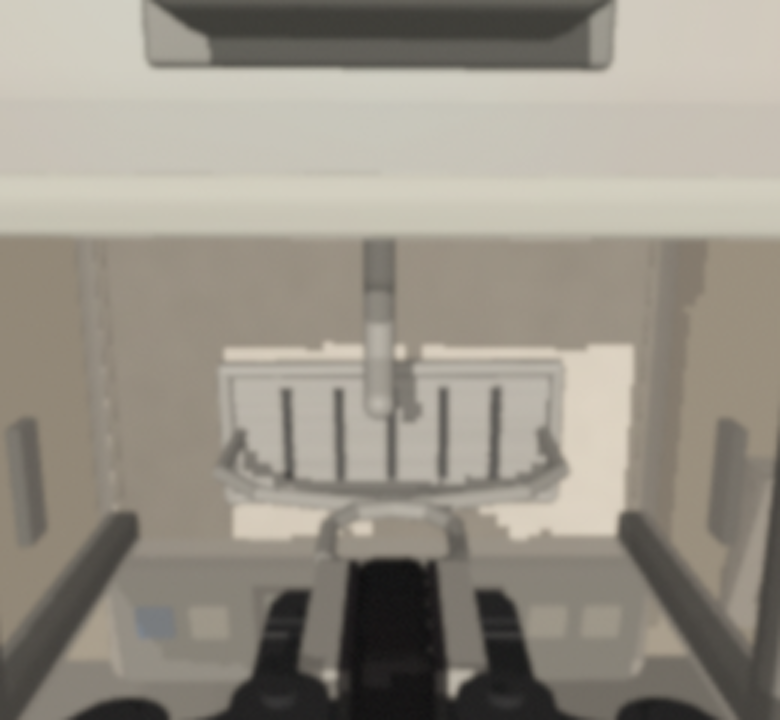

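```bash
python3 -c "
from h import *
f='w23'
for q in((395,506),(395,509),(395,512),(345,512),(445,512),(325,540),(460,540),(328,550)): print(q,pc(f,*q).round(4))
print('tip',pc(f,379,413,.151),[pc(f,379,v).round(4).tolist() for v in (410,400,390,370,350,330,300)])
"
```

```text
(395, 506) [ 0.5003 -0.3424  0.1295]
(395, 509) [ 0.4996 -0.3424  0.1294]
(395, 512) [ 0.4987 -0.3424  0.129 ]
(345, 512) [ 0.5006 -0.3318  0.1337]
(445, 512) [ 0.5007 -0.3527  0.1345]
(325, 540) [ 0.5004 -0.3284  0.1487]
(460, 540) [ 0.5004 -0.3546  0.149 ]
(328, 550) [ 0.5001 -0.3292  0.1529]
tip [ 0.52647389 -0.33900323  0.151     ] [[0.5274, -0.339, 0.1524], [0.5293, -0.339, 0.1526], [0.5309, -0.339, 0.1514], [0.5334, -0.3391, 0.1453], [0.5367, -0.3391, 0.143], [0.5407, -0.3391, 0.1435], [0.5469, -0.3391, 0.1479]]
```

```bash
python3 -m handwheel '{"linear": [[-5,0,-2.5],[-7,0,0],[-7,0,0],[-3,0,0],[0,0,0]], "turn": [0,0,0,0,0], "claw": [1,1,1,1,1]}'
python3 -c "
from h import *
pan();shot('wrist','w24'); crop('w24',150,60,410,300,3,'w24c')"
```

```text
t: 14.87
tool_pos: [0.5232, -0.3382, 0.1441]
ee_rot: [-89.1, 1.7, 180.0]
force: [0.3, 0.3, -0.2]
finger_gap: 0.137
plate [ 0.5267 -0.3392  0.0737] eye [ 0.5241 -0.3378  0.1626] plate-front gap to .4712: 35.5 mm, rear to hook tip .5265: -20.2, y off -0.2; eye rel seat(.5405,-.339,.142): [-16.4   1.2  20.6]
tool [ 0.5232 -0.3382  0.1441] [-89.08   1.68 179.99] F [ 0.3  0.3 -0.2] gap 0.13681921709140044 t 14.8667
```

View pics/w24c.png

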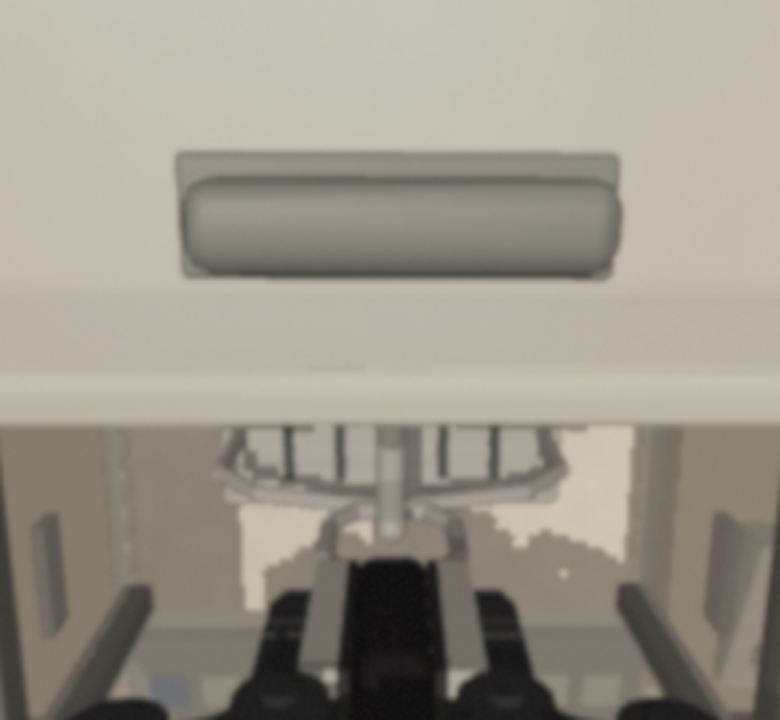

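```bash
python3 -m handwheel '{"linear": [[-4,2,0],[-5,2,0],[-4,1,0],[0,0,0]], "turn": [0,0,0,0], "claw": [1,1,1,1]}'
python3 -c "
from h import *
pan();shot('wrist','w25'); crop('w25',150,60,410,300,3,'w25c')"
```

```text
t: 15.25
tool_pos: [0.5374, -0.3384, 0.1394]
ee_rot: [-89.1, 1.7, 180.0]
force: [0.7, 0.2, -0.7]
finger_gap: 0.13
plate [ 0.541  -0.3394  0.069 ] eye [ 0.5383 -0.338   0.158 ] plate-front gap to .4712: 49.8 mm, rear to hook tip .5265: -34.5, y off -0.4; eye rel seat(.5405,-.339,.142): [-2.2  1.  16. ]
tool [ 0.5374 -0.3384  0.1394] [-89.06   1.71 179.99] F [ 0.7  0.2 -0.7] gap 0.12993310168929428 t 15.25
```

View pics/w25c.png

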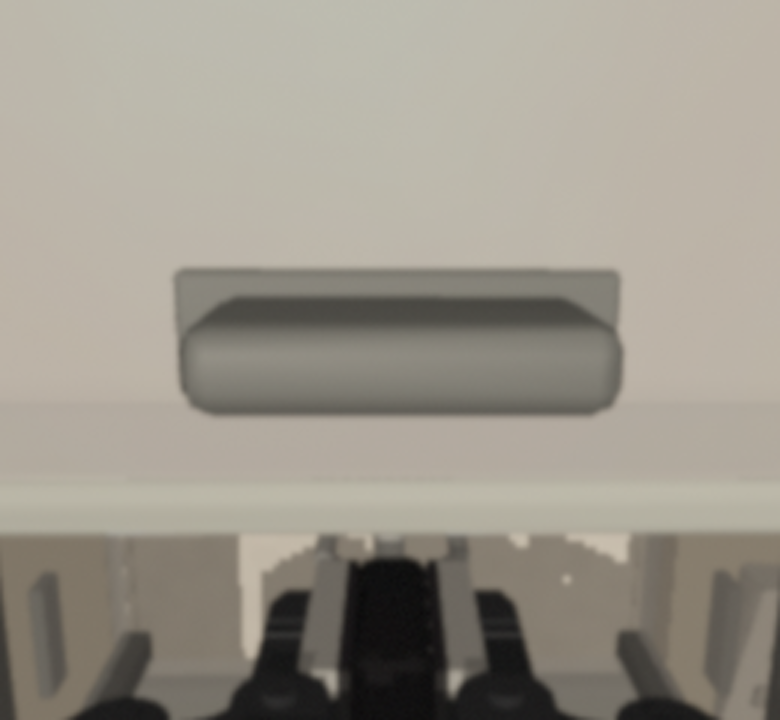

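```bash
python3 -m handwheel '{"linear": [[-1,5,0],[0,5,0],[0,0,0]], "turn": [0,0,0], "claw": [1,1,1]}'
python3 -c "
from h import *
pan()"
```

```text
t: 15.55
tool_pos: [0.5382, -0.3384, 0.1285]
ee_rot: [-89.1, 1.7, 180.0]
force: [1.0, 0.5, -1.1]
finger_gap: 0.131
plate [ 0.5417 -0.3395  0.0581] eye [ 0.5391 -0.338   0.147 ] plate-front gap to .4712: 50.5 mm, rear to hook tip .5265: -35.2, y off -0.5; eye rel seat(.5405,-.339,.142): [-1.4  1.   5. ]
tool [ 0.5382 -0.3384  0.1285] [-89.07   1.68 179.99] F [ 1.   0.5 -1.1] gap 0.13128158383752675 t 15.55
```

```bash
python3 -m handwheel '{"linear": [[-1,2,0],[0,1.5,0],[0,0,0]], "turn": [0,0,0], "claw": [1,1,1]}'
python3 -c "
from h import *
pan()"
```

```text
t: 15.8
tool_pos: [0.5391, -0.3384, 0.1242]
ee_rot: [-89.1, 1.7, 180.0]
force: [0.5, 0.9, 0.8]
finger_gap: 0.128
plate [ 0.5426 -0.3395  0.0538] eye [ 0.54   -0.3381  0.1427] plate-front gap to .4712: 51.4 mm, rear to hook tip .5265: -36.1, y off -0.5; eye rel seat(.5405,-.339,.142): [-0.5  0.9  0.7]
tool [ 0.5391 -0.3384  0.1242] [-89.09   1.66 179.98] F [0.5 0.9 0.8] gap 0.12771565317181366 t 15.8
```

```bash
python3 -m handwheel '{"linear": [[0,1,0],[0,0,0]], "turn": [0,0], "claw": [1,1]}'
python3 -m handwheel '{"linear": [[0,0.5,0],[0,0,0]], "turn": [0,0], "claw": [1,1]}'
python3 -c "
from h import *
pan();shot('wrist','w26'); crop('w26',150,60,410,300,3,'w26c'); shot('top','t26'); crop('t26',310,150,430,290,5,'t26c')"
```

```text
t: 15.97
tool_pos: [0.5393, -0.3385, 0.1234]
ee_rot: [-89.1, 1.7, 180.0]
force: [0.5, 1.2, 2.3]
finger_gap: 0.132
t: 16.13
tool_pos: [0.5393, -0.3386, 0.1232]
ee_rot: [-89.1, 1.7, 180.0]
force: [-0.6, 1.7, 2.6]
finger_gap: 0.134
plate [ 0.5428 -0.3397  0.0528] eye [ 0.5402 -0.3382  0.1417] plate-front gap to .4712: 51.6 mm, rear to hook tip .5265: -36.3, y off -0.7; eye rel seat(.5405,-.339,.142): [-0.3  0.8 -0.3]
tool [ 0.5393 -0.3386  0.1232] [-89.07   1.69 179.98] F [-0.6  1.7  2.6] gap 0.13393629955087974 t 16.1333
```

View pics/w26c.png

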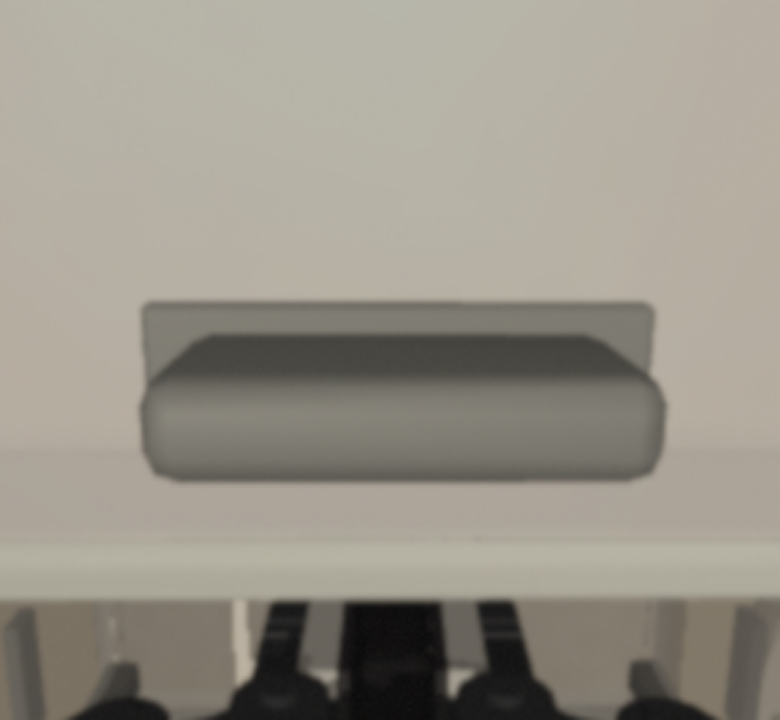

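View pics/t26c.png

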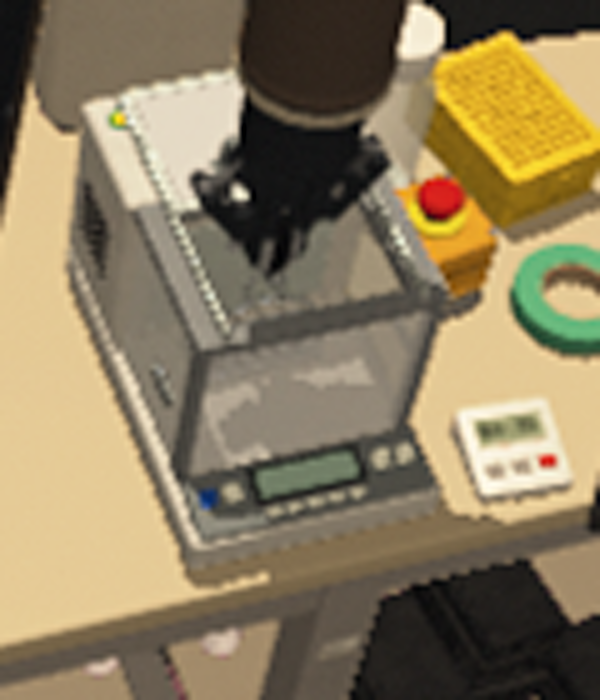

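```bash
python3 -m handwheel '{"linear": [[0,0,0],[0,0,0],[0,0,0],[0,0,0]], "turn": [0,0,0,0], "claw": [0.82,0.76,0.7,0.65]}'
python3 -c "
from h import *
pan();shot('wrist','w27'); crop('w27',150,60,410,300,3,'w27c'); shot('top','t27'); crop('t27',310,150,430,290,5,'t27c')"
```

```text
t: 16.57
tool_pos: [0.5393, -0.3387, 0.1232]
ee_rot: [-89.1, 1.7, 180.0]
force: [0.2, -0.2, 0.7]
finger_gap: 0.35
plate [ 0.5428 -0.3398  0.0528] eye [ 0.5402 -0.3384  0.1418] plate-front gap to .4712: 51.6 mm, rear to hook tip .5265: -36.3, y off -0.8; eye rel seat(.5405,-.339,.142): [-0.3  0.6 -0.2]
tool [ 0.5393 -0.3387  0.1232] [-89.06   1.7  179.98] F [ 0.2 -0.2  0.7] gap 0.35047788863143076 t 16.5667
```

View pics/w27c.png

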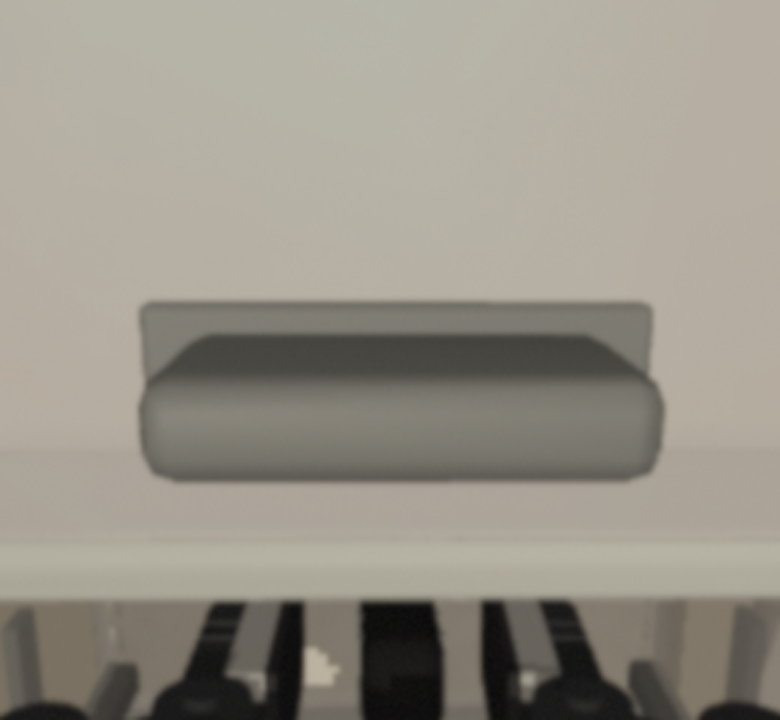

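View pics/t27c.png

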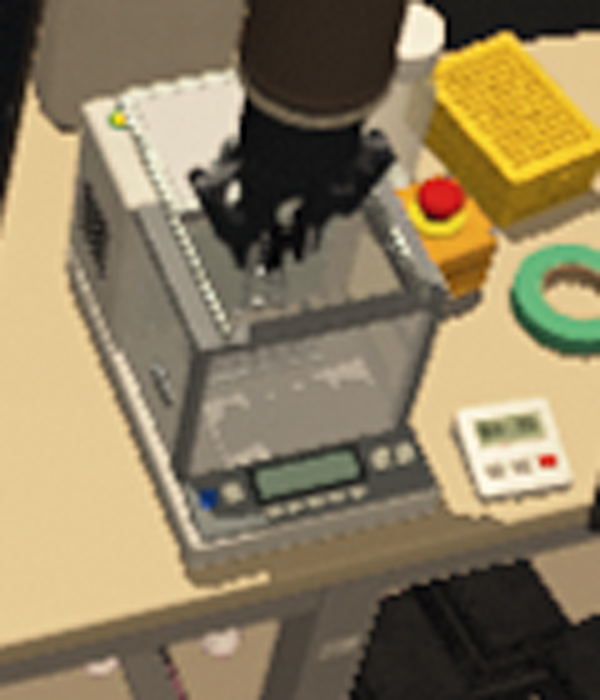

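```bash
python3 -m handwheel '{"linear": [[0,0,0],[0,-8,0],[0,-12,0],[0,-14,0],[0,-15,0]], "turn": [0,0,0,0,0], "claw": [0.65,0.65,0.65,0.65,0.65]}'
python3 -m handwheel '{"linear": [[0,-25,0],[0,-25,0],[0,-20,0],[0,0,0]], "turn": [0,0,0,0], "claw": [0.65,0.65,0.65,0.65]}'
python3 -c "
from h import *
st();shot('wrist','w28'); crop('w28',150,60,410,300,3,'w28c'); shot('top','t28'); crop('t28',310,150,430,290,5,'t28c')"
```

```text
t: 17.08
tool_pos: [0.5361, -0.3368, 0.1728]
ee_rot: [-89.2, 1.4, 180.0]
force: [0.8, -0.4, -0.5]
finger_gap: 0.355
t: 17.42
tool_pos: [0.535, -0.3363, 0.2534]
ee_rot: [-89.1, 1.7, 180.0]
force: [0.1, 0.2, 0.6]
finger_gap: 0.349
{'t': 17.417, 'tool_pos': [0.535, -0.336, 0.253], 'ee_rot': [-89.058, 1.691, 179.976], 'force': [0.127, 0.243, 0.599], 'finger_gap': 0.349, 'joint_pos': [-35.03, 22.323, 92.321, 0.222, 63.431, 54.913]}
```

View pics/w28c.png

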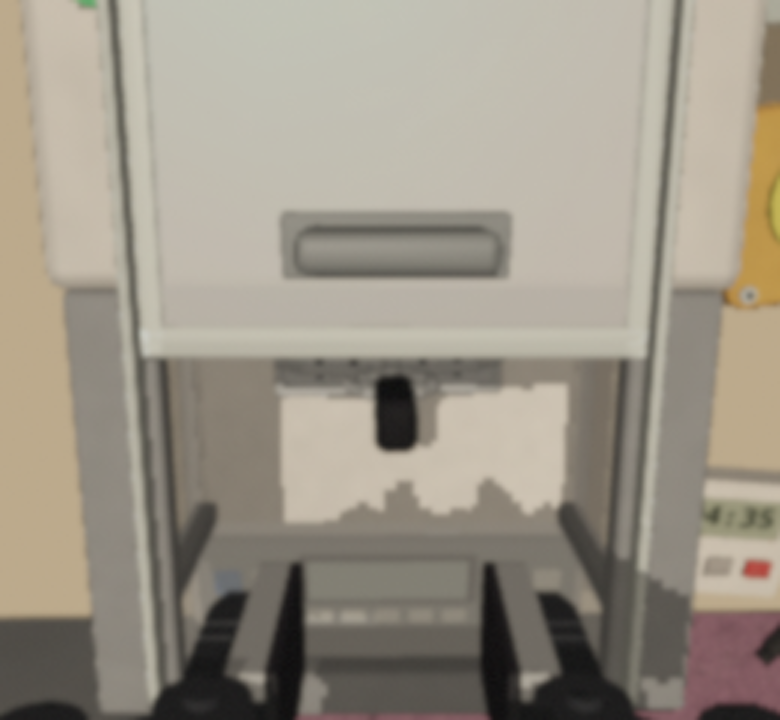

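View pics/t28c.png

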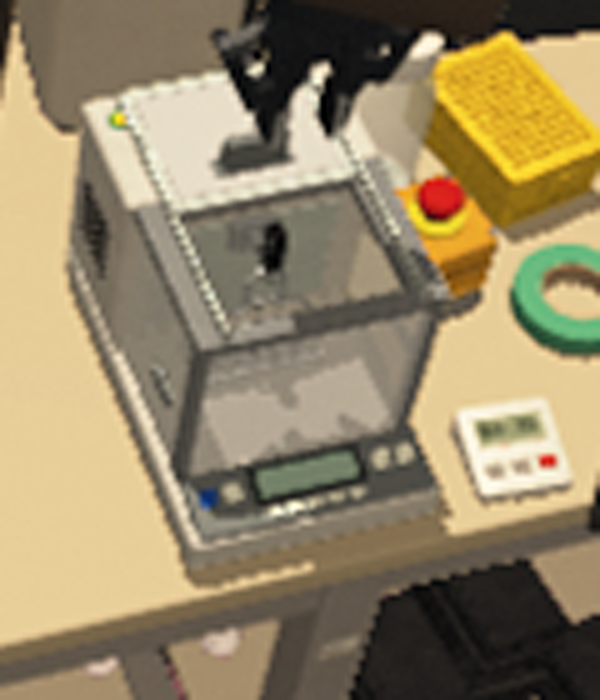

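```bash
python3 -c "
from h import *
f='w28'
for v in(385,400,415,430,445): print(pc(f,396,v).round(4))
print('plate y ends',pc(f,277,375),pc(f,500,375)); print('handle',pc(f,398,250),pc(f,398,232)); print(rel([.625,-.339,.24]))
"
```

```text
[ 0.547  -0.3398  0.1655]
[ 0.546  -0.3395  0.1797]
[ 0.5425 -0.3395  0.1824]
[ 0.5381 -0.3395  0.1819]
[ 0.5339 -0.3395  0.1819]
plate y ends [ 0.52692325 -0.29412163  0.05763915] [ 0.52327945 -0.3864149   0.04306752]
handle [ 0.58977463 -0.33905954  0.22130093] [ 0.59348646 -0.33910744  0.21928   ]
[-90.69444491  12.51974212   3.17311761]
```

```bash
python3 -m handwheel '{"linear": [[-15,0,1],[-20,0,1],[-20,0,1],[-20,0,0],[-13,0,0]], "turn": [0,0,0,0,0], "claw": [1,1,1,1,1]}'
python3 -m handwheel '{"linear": [[0,10,0],[0,15,0],[0,15,0],[0,0,0]], "turn": [0,0,0,0], "claw": [1,1,1,1]}'
python3 -c "
from h import *
st();print(rel([.622,-.339,.171]));shot('wrist','w29'); shot('top','t29'); crop('t29',310,130,430,270,5,'t29c')"
```

```text
t: 17.93
tool_pos: [0.6202, -0.3377, 0.2501]
ee_rot: [-89.3, 1.2, 179.8]
force: [-1.2, 0.0, -0.6]
finger_gap: 0.002
t: 18.27
tool_pos: [0.6209, -0.3365, 0.2035]
ee_rot: [-89.5, 1.0, 179.9]
force: [-0.3, 0.1, -1.5]
finger_gap: -0.002
{'t': 18.267, 'tool_pos': [0.621, -0.337, 0.204], 'ee_rot': [-89.477, 0.993, 179.944], 'force': [-0.301, 0.14, -1.476], 'finger_gap': -0.002, 'joint_pos': [-30.953, 31.373, 84.324, 0.069, 63.183, 59.078]}
[-0.57860305 32.58566808  2.17669452]
```

View pics/t29c.png

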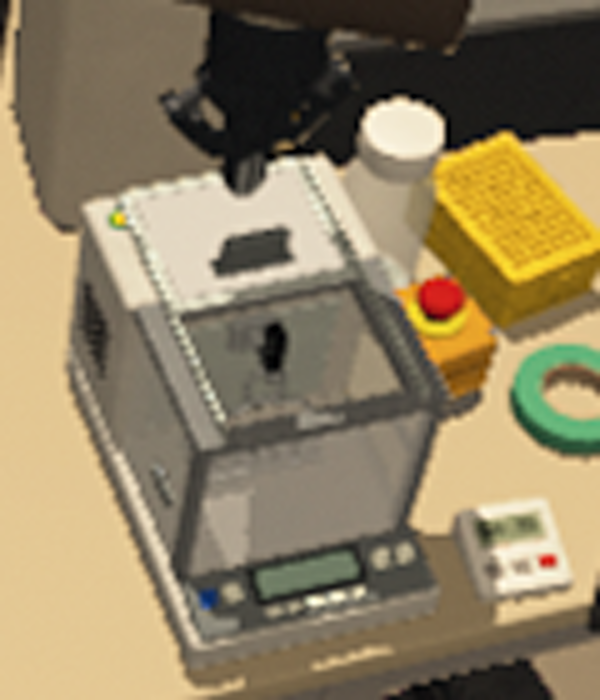

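View pics/w29.png

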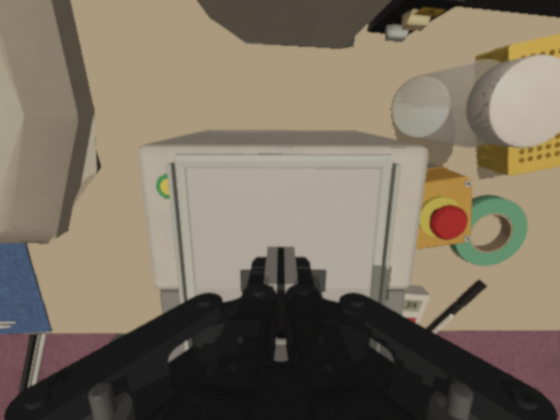

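```bash
python3 -m handwheel '{"linear": [[0,12,2],[0,12,0],[0,6,0],[0,0,0]], "turn": [0,0,0,0], "claw": [1,1,1,1]}'
python3 -c "
from h import *
st();shot('wrist','w30'); print([W('w30',u,v).round(4).tolist() for u in (274,288) for v in (249,252)], W('w30',240,240),W('w30',320,240)); shot('top','t30'); crop('t30',310,130,430,270,5,'t30c')"
```

```text
t: 18.7
tool_pos: [0.6223, -0.3406, 0.1763]
ee_rot: [-89.3, 1.3, 179.9]
force: [-0.1, -0.0, -0.7]
finger_gap: -0.001
{'t': 18.7, 'tool_pos': [0.622, -0.341, 0.176], 'ee_rot': [-89.303, 1.269, 179.894], 'force': [-0.149, -0.015, -0.675], 'finger_gap': -0.001, 'joint_pos': [-31.175, 32.807, 85.794, 0.066, 59.952, 58.907]}
[[0.6333, -0.3379, 0.2141], [0.6334, -0.338, 0.2178], [0.6334, -0.3447, 0.2144], [0.6335, -0.3445, 0.2181]] [ 0.63033802 -0.3194669   0.1955738 ] [ 0.63029087 -0.36258556  0.19634266]
```

View pics/t30c.png

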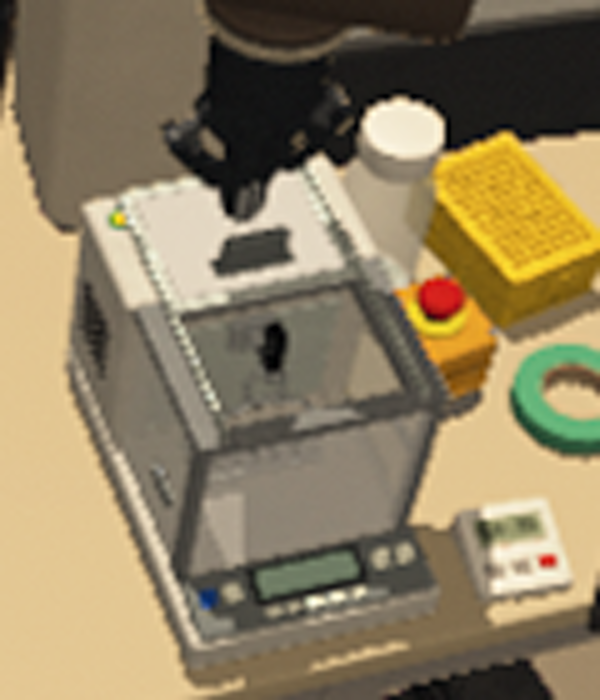

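```bash
python3 -m handwheel '{"linear": [[0,4,-1],[8,0,0],[10,0,0],[12,0,0],[12,0,0]], "turn": [0,0,0,0,0], "claw": [1,1,1,1,1]}'
python3 -c "
from h import *
st()"
```

```text
t: 19.22
tool_pos: [0.5808, -0.3398, 0.1737]
ee_rot: [-89.2, 1.5, 180.0]
force: [1.6, -0.1, -0.1]
finger_gap: -0.0
{'t': 19.217, 'tool_pos': [0.581, -0.34, 0.174], 'ee_rot': [-89.164, 1.549, 179.991], 'force': [1.629, -0.092, -0.085], 'finger_gap': -0.0, 'joint_pos': [-32.994, 29.881, 91.608, 0.17, 56.756, 56.935]}
```

Pushing at 1.6 N. Continue to about x = 0.52, then in small steps.

```bash
python3 -m handwheel '{"linear": [[14,0,0],[14,0,0],[14,0,0],[10,0,0]], "turn": [0,0,0,0], "claw": [1,1,1,1]}'
python3 -c "
from h import *
st(); shot('top','t31'); crop('t31',310,130,430,270,5,'t31c')"
```

```text
t: 19.55
tool_pos: [0.5243, -0.3395, 0.1739]
ee_rot: [-89.1, 1.7, 180.0]
force: [1.0, -0.4, -1.0]
finger_gap: 0.0
{'t': 19.55, 'tool_pos': [0.524, -0.34, 0.174], 'ee_rot': [-89.065, 1.728, 179.997], 'force': [1.033, -0.373, -0.974], 'finger_gap': 0.0, 'joint_pos': [-35.872, 26.025, 98.479, 0.317, 53.548, 53.961]}
```

View pics/t31c.png

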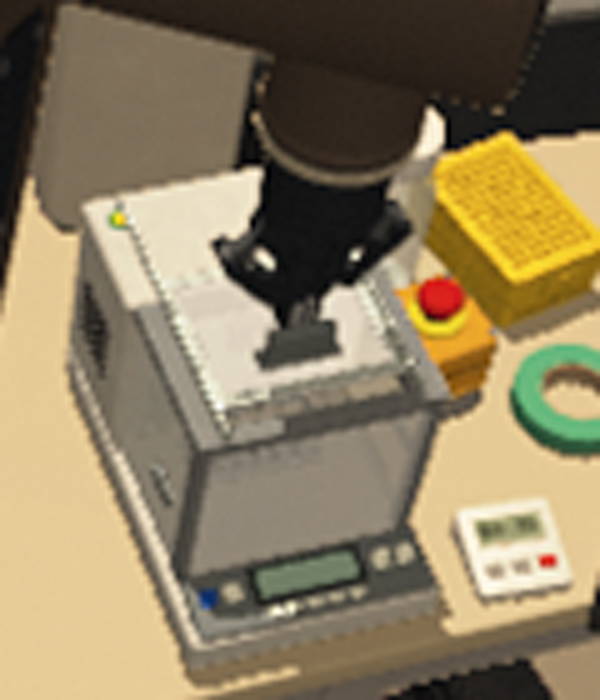

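```bash
python3 -m handwheel '{"linear": [[5,0,0],[4,0,0],[3,0,0],[0,0,0]], "turn": [0,0,0,0], "claw": [1,1,1,1]}'
python3 -m handwheel '{"linear": [[2,0,0],[1,0,0]], "turn": [0,0], "claw": [1,1]}'
```

```text
t: 19.93
tool_pos: [0.5094, -0.3397, 0.1743]
ee_rot: [-89.1, 1.7, 179.9]
force: [-0.4, 0.3, 0.5]
finger_gap: -0.003
t: 20.1
tool_pos: [0.507, -0.3397, 0.1743]
ee_rot: [-89.0, 1.8, 179.9]
force: [1.2, 0.8, 0.2]
finger_gap: 0.002
```

```bash
python3 -m handwheel '{"linear": [[1.5,0,0],[1,0,0]], "turn": [0,0], "claw": [1,1]}'
python3 -m handwheel '{"linear": [[1.5,0,0],[1,0,0]], "turn": [0,0], "claw": [1,1]}'
```

```text
t: 20.27
tool_pos: [0.5058, -0.3398, 0.1744]
ee_rot: [-89.0, 1.9, 180.0]
force: [9.8, 2.8, -3.4]
finger_gap: -0.0
t: 20.43
tool_pos: [0.5061, -0.3398, 0.1745]
ee_rot: [-89.0, 2.1, 180.0]
force: [7.4, 1.3, -3.0]
finger_gap: -0.001
```

```bash
python3 -m handwheel '{"linear": [[-5,0,0],[0,-15,0],[0,-35,0],[0,-35,0],[0,-30,0]], "turn": [0,0,0,0,0], "claw": [1,1,1,1,1]}'
python3 -c "
from h import *
st(); shot('wrist','w32'); shot('top','t32'); crop('t32',310,130,430,270,5,'t32c')"
```

```text
t: 20.85
tool_pos: [0.5045, -0.335, 0.2853]
ee_rot: [-89.5, 1.4, 180.0]
force: [0.4, 0.0, 0.6]
finger_gap: -0.001
{'t': 20.85, 'tool_pos': [0.505, -0.335, 0.285], 'ee_rot': [-89.471, 1.423, 179.984], 'force': [0.427, 0.02, 0.642], 'finger_gap': -0.001, 'joint_pos': [-36.737, 18.916, 92.907, 0.465, 66.721, 53.107]}
```

View pics/t32c.png

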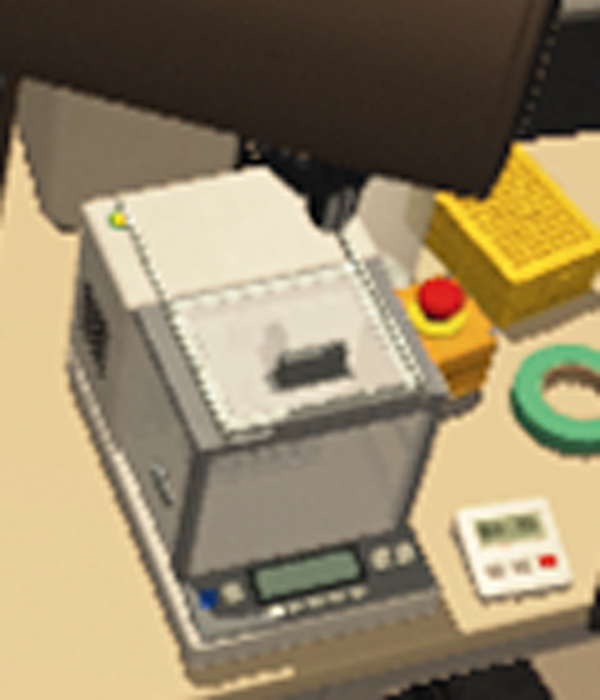

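View pics/w32.png

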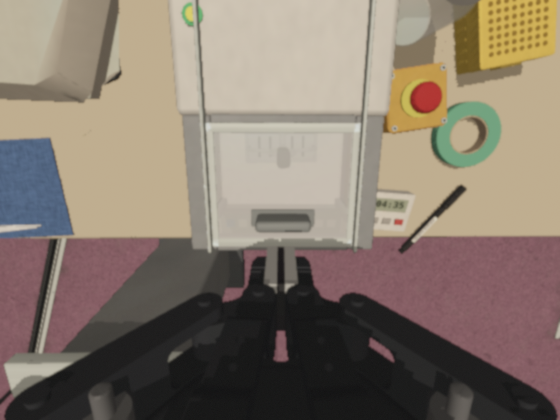

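```bash
python3 -c "
from h import *
f='w32'
for v in(215,218,221,224,227,229): print(v,W(f,283,v).round(4))
print(W(f,283,222,.222)); crop(f,180,90,390,260,3.7,'w32c')
print('tab through glass',W(f,283,157,.184),W(f,283,157)); print('plate ends',W(f,247,150,.06),W(f,317,150,.06))
"
```

```text
215 [ 0.4974 -0.3409  0.2126]
218 [ 0.497  -0.3407  0.2196]
221 [ 0.4968 -0.3405  0.227 ]
224 [ 0.4949 -0.3405  0.229 ]
227 [ 0.4928 -0.3405  0.2302]
229 [ 0.4901 -0.3405  0.2276]
[ 0.49424949 -0.34065131  0.222     ]
tab through glass [ 0.54348084 -0.34148812  0.184     ] [ 0.54567922 -0.34106886  0.20202944]
plate ends [ 0.53754136 -0.29772983  0.06      ] [ 0.53728175 -0.38855594  0.06      ]
```

View pics/w32c.png

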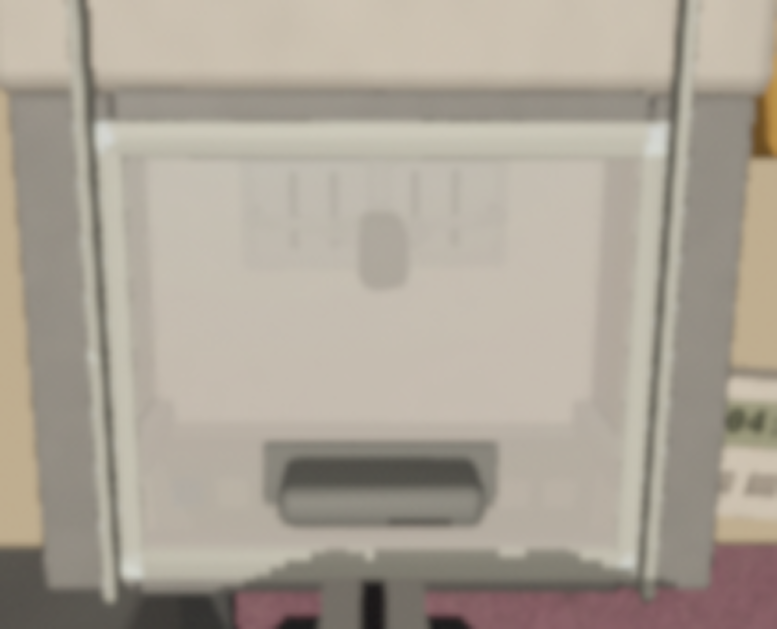

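```bash
python3 -m handwheel '{"linear": [[0,-20,0],[0,0,0],[0,0,0],[0,0,0],[0,0,0]], "turn": [0,0,0,0,0], "claw": [1,1,1,1,1]}'
python3 -c "
from h import *
st(); shot('wrist','w33'); f='w33'
for v in range(190,226,3): print(v,W(f,283,v).round(4))
crop(f,180,60,390,260,3,'w33c')"
```

```text
t: 21.37
tool_pos: [0.5066, -0.3365, 0.3091]
ee_rot: [-89.2, 1.8, -180.0]
force: [-0.1, 1.1, -1.1]
finger_gap: 0.001
{'t': 21.367, 'tool_pos': [0.507, -0.336, 0.309], 'ee_rot': [-89.152, 1.771, -179.979], 'force': [-0.065, 1.125, -1.072], 'finger_gap': 0.001, 'joint_pos': [-36.694, 17.899, 91.045, 0.406, 69.13, 53.159]}
190 [ 0.5113 -0.3416  0.1954]
193 [ 0.5087 -0.3416  0.1964]
196 [ 0.5058 -0.3416  0.1967]
199 [ 0.5026 -0.3416  0.196 ]
202 [ 0.4998 -0.3416  0.1965]
205 [ 0.4971 -0.3416  0.1977]
208 [ 0.4945 -0.3415  0.1989]
211 [ 0.4942 -0.3413  0.2079]
214 [ 0.4946 -0.3411  0.2185]
217 [ 0.4926 -0.341   0.2211]
220 [ 0.4904 -0.341   0.2229]
223 [ 0.578  -0.3346  0.4844]
```

View pics/w33c.png

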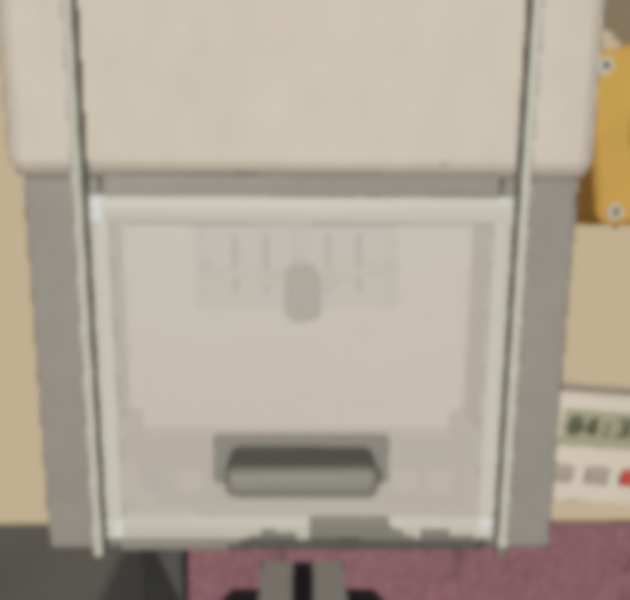

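```bash
python3 -c "
from rig import ctrl
print(ctrl.hand_in())"
```

```text
the job is handed in; nothing more can be done
None
```

I slid the roof door fully back, hung the pan on the hook through the roof opening, released it, pushed the door shut again and handed in at about 21.4 s of the 64 s allowed. The hand-in reported no verdict.

**Last checks:**
- **Door:** it was pushed onto its closed stop, with about 10 N at the end. The handle centre reads x ≈ 0.490–0.492 m, where about 0.4915 m is expected. The door moved about 0.1 m between its two stops.
- **Pan:** seen through the glass after closing, it hangs square, with the tab centred over the hook. Before closing, the tab top measured 0.182 m high, where about 0.183 m is expected, so the eye is in the seat.
- **Contact:** the gripper ended well clear of the balance, with only about 1 N of sensor noise. The pan touched down on the hook with about 4 N.

**What disagreed:**
- **Fingertips:** in the images they sit about 36 mm above the reported TCP. I worked from the image value.
- **Starting door position:** the door seemed to start about 12 mm open rather than fully shut.
- **Opening push:** one push against the open stop reached about 55 N in x and 42 N in z before I backed off. This was fingers against handle, under the 120 N wrist limit.
- **Tool tilt:** it drifted by up to 3° during the moves.

The timer looks unmoved in the final pictures. I did not measure the plate and tweezers again, but no move went near the plate.

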